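# Set the stop pin and clamp a stack of plates in the drilling jig

### The job

Set up the green drilling jig: take the brass stop pin from its stand, slide its tip along the steel index bar until it finds and drops fully into the blind hole, and let go of it. Then, with the red clamp up, lay all the aluminium plates lengthwise in the nest in one flat stack, and tap it until every plate lies against both back posts with its long side against the stop pin. Make sure the stack sits fully down, then swing the clamp over so that its foot rests on the stack; leave the bystanding tools where they are.

Things in the scene. Friction and masses are not known exactly. Their poses are not given: they have to be found in the camera images.
- jig: green jig fixed to the bench: base from x = -60 to +115 mm and y = -85 to +85 mm, 24 mm high. Its frame: origin on the bench, x away from the robot, y to the left, yawed a little. All jig points below are in this frame.
- nest_floor (a point): centre of the nest floor, the flat top of the base (jig x = 0, y = 0, z = 24 mm); the plates lie on it lengthwise along the jig's x, each centred at x = 0 when it touches the back posts
- back_posts (a point): point between the front faces of the two steel back posts (jig x = 45 mm, z = 43 mm). Each post covers |y| = 13 to 47 mm and reaches up to z = 63 mm.
- bar_line (a point): middle of the stretch of the bright steel index bar (24 mm wide along jig x, flush with the floor, along y) in which the hole for the stop pin lies: jig x = 24, y = -29, z = 24 mm. Round blind hole, diameter 13 mm, 18 mm deep, chamfered, centre at x = 24 mm, anywhere from 11 mm left to 11 mm right of this point, unmarked. Dark covers, 1.5 mm high, on the bar's ends at |y| over 58 mm.
- clamp_hinge (a point): point on the clamp's hinge axis (jig x = 92, y = 0, z = 75 mm), between two cheeks (x = 79 to 105 mm, |y| under 20 mm, up to z = 89 mm); the axis runs along the jig's y
- clamp (a joint): angle of the red clamp arm, rad: 0 = level over the nest, grows as it is raised and swung back to a stop at 1.97. It stays where it is left from about 1.2 up; below that it falls shut by its own weight (0.26 kg, damped). Resting on 3 or 4 plates it reads about 0.14 or 0.23. At 1.85 to 1.95, where it starts, it leaves room for the gripper over the nest.
- pin_stand: fixed wooden block, 40 x 40 x 30 mm, with a 13.5 mm hole 22 mm deep in its top in which the stop pin stands at the start; origin at the centre of its underside
- stop_pin: loose brass pin, diameter 12 mm, 66 mm long, plain, about 60 g; origin at the centre of its lower end, z along it to its top. In the stand it begins with its lower end 8 mm above the bench; fully home in the jig its lower end is 6 mm above the bench and it stands 48 mm out of the nest floor.
- clamp_foot: swivelling black rubber foot under the clamp arm, diameter 18 mm, 8 mm thick; its origin is the swivel, on top of its centre, 92 mm from the hinge along the arm and 32 mm below the arm's centre line. With the arm level it is over the nest centre with its underside 35 mm above the bench.
- clamp_grip (a point): middle of the clamp's black round side grip (diameter 13 mm, 46 mm long, lying along the jig's y, sticking out to the left of the red arm, whose centre plane is y = 0): 110 mm from the hinge along the arm, 15 mm above the arm's centre line and at y = +42 mm
- plate_a: loose aluminium plate, 90 x 46 x 8 mm (x, y, z), black slot and two black hole marks on it; origin at the centre of its underside, x along its length. Three or four of plate_a..plate_d are present, all alike; an absent one has no pose.
- plate_b: loose aluminium plate, 90 x 46 x 8 mm (x, y, z), black slot and two black hole marks on it; origin at the centre of its underside, x along its length. Three or four of plate_a..plate_d are present, all alike; an absent one has no pose.
- plate_c: loose aluminium plate, 90 x 46 x 8 mm (x, y, z), black slot and two black hole marks on it; origin at the centre of its underside, x along its length. Three or four of plate_a..plate_d are present, all alike; an absent one has no pose.
- plate_d: loose aluminium plate, 90 x 46 x 8 mm (x, y, z), black slot and two black hole marks on it; origin at the centre of its underside, x along its length. Three or four of plate_a..plate_d are present, all alike; an absent one has no pose.
- tape_measure: yellow tape measure, bystander; origin at the centre of its underside
- grease_pot: white grease pot with green lid, bystander; origin at the centre of its underside
- driver_red: red screwdriver, bystander; origin at the centre of its underside
- patch_tin: flat red patch tin, bystander; origin at the centre of its underside
- paint_marker: white paint marker, bystander; origin at the centre of its underside
- oil_bottle: red oil bottle, bystander; origin at the centre of its underside
- pin_mid (a point): point on the stop pin's axis, 30 mm from its lower end: at the height of the stack (12 mm above the nest floor) when the pin is home. A plate touching the pin has its long centre line 29 mm from this point. The pin has about 1 mm of play in the hole, so it leans a little when pushed.

How it is judged:
On the way, in this order (a step that is already met when the one before it is completed fails the run):
1. the stop pin stands fully home in the index bar's hole, released (z of stop_pin in the frame of jig below 0.011 m and x of stop_pin in the frame of jig between 0.018 and 0.03 m and y of stop_pin in the frame of jig between -0.045 and -0.013 m and angle between stop_pin's own z axis and vertical below 0.2 rad and contact force between the fingers and stop_pin below 0.3 N), for 0.2 s.
2. with the clamp still up, all plates lie flat in one stack against the back posts and the stop pin (z of stop_pin in the frame of jig below 0.011 m and x of stop_pin in the frame of jig between 0.018 and 0.03 m and y of stop_pin in the frame of jig between -0.045 and -0.013 m and angle between stop_pin's own z axis and vertical below 0.2 rad and x of plate_a in the frame of jig between -0.0035 and 0.0025 m and angle between each of plate_a, plate_b, plate_c, plate_d's own z axis and vertical below 0.05 rad and angle between the x axis of each of plate_a, plate_b, plate_c, plate_d and the x axis of jig, either way round below 0.06 rad and y of plate_a in the frame of jig between -0.02 and 0.02 m and (y of pin_mid in the frame of plate_a between -0.0325 and -0.026 m or y of pin_mid in the frame of plate_a between 0.026 and 0.0325 m) and z of plate_a in the frame of jig between 0.021 and 0.055 m and x of plate_b in the frame of jig between -0.0035 and 0.0025 m and y of plate_b in the frame of jig between -0.02 and 0.02 m and (y of pin_mid in the frame of plate_b between -0.0325 and -0.026 m or y of pin_mid in the frame of plate_b between 0.026 and 0.0325 m) and z of plate_b in the frame of jig between 0.021 and 0.055 m and x of plate_c in the frame of jig between -0.0035 and 0.0025 m and y of plate_c in the frame of jig between -0.02 and 0.02 m and (y of pin_mid in the frame of plate_c between -0.0325 and -0.026 m or y of pin_mid in the frame of plate_c between 0.026 and 0.0325 m) and z of plate_c in the frame of jig between 0.021 and 0.055 m and x of plate_d in the frame of jig between -0.0035 and 0.0025 m and y of plate_d in the frame of jig between -0.02 and 0.02 m and (y of pin_mid in the frame of plate_d between -0.0325 and -0.026 m or y of pin_mid in the frame of plate_d between 0.026 and 0.0325 m) and z of plate_d in the frame of jig between 0.021 and 0.055 m and value of joint clamp above 0.5 rad), for 0.2 s.
3. the clamp is closed, its foot on the stack (value of joint clamp below 0.4 rad and (contact force between clamp_foot and plate_a above 0.3 N or contact force between clamp_foot and plate_b above 0.3 N or contact force between clamp_foot and plate_c above 0.3 N or contact force between clamp_foot and plate_d above 0.3 N)), for 0.2 s.
At the end, for the whole second after the job is handed in: Pin in the hole (lower end under 11 mm above the bench, tilt under 0.2 rad). Every plate flat (0.05 rad), lengthwise (0.06 rad), within 3 mm of the back posts and of the pin (pin axis 26 to 32.5 mm from its centre line). Clamp closed, its foot bearing on the stack, all at rest (all of step 3 and z of stop_pin in the frame of jig below 0.011 m and x of stop_pin in the frame of jig between 0.018 and 0.03 m and y of stop_pin in the frame of jig between -0.045 and -0.013 m and angle between stop_pin's own z axis and vertical below 0.2 rad and x of plate_a in the frame of jig between -0.0035 and 0.0025 m and angle between each of plate_a, plate_b, plate_c, plate_d's own z axis and vertical below 0.05 rad and angle between the x axis of each of plate_a, plate_b, plate_c, plate_d and the x axis of jig, either way round below 0.06 rad and y of plate_a in the frame of jig between -0.02 and 0.02 m and (y of pin_mid in the frame of plate_a between -0.0325 and -0.026 m or y of pin_mid in the frame of plate_a between 0.026 and 0.0325 m) and z of plate_a in the frame of jig between 0.021 and 0.055 m and x of plate_b in the frame of jig between -0.0035 and 0.0025 m and y of plate_b in the frame of jig between -0.02 and 0.02 m and (y of pin_mid in the frame of plate_b between -0.0325 and -0.026 m or y of pin_mid in the frame of plate_b between 0.026 and 0.0325 m) and z of plate_b in the frame of jig between 0.021 and 0.055 m and x of plate_c in the frame of jig between -0.0035 and 0.0025 m and y of plate_c in the frame of jig between -0.02 and 0.02 m and (y of pin_mid in the frame of plate_c between -0.0325 and -0.026 m or y of pin_mid in the frame of plate_c between 0.026 and 0.0325 m) and z of plate_c in the frame of jig between 0.021 and 0.055 m and x of plate_d in the frame of jig between -0.0035 and 0.0025 m and y of plate_d in the frame of jig between -0.02 and 0.02 m and (y of pin_mid in the frame of plate_d between -0.0325 and -0.026 m or y of pin_mid in the frame of plate_d between 0.026 and 0.0325 m) and z of plate_d in the frame of jig between 0.021 and 0.055 m and velocity of joint clamp below 0.05 rad/s and linear speed of each of plate_a, plate_b, plate_c, plate_d below 0.02 m/s); the robot touches nothing.
It fails at once if a bystanding tool is shoved more than 4 cm (distance of any of tape_measure, grease_pot, driver_red, patch_tin, paint_marker, oil_bottle from where it was at the start of the episode above 0.04 m).
Of plate_a, plate_b, plate_c, plate_d only 3 to 4 are there at a start; the rules pass over those that are not, and their reading is None.
At some moment in a run one of plate_a, plate_b, plate_c, plate_d may be knocked a few centimetres aside while the robot is not near it.
It also fails if it takes over 210 s, if anything falls off the work surface, if the arm or the gripper's body presses on something with over 40 N, if the wrist force passes 120 N, or if a joint passes its speed limit or range.

### The arm

A 6-joint arm with a two-finger parallel gripper is mounted at the origin on a cart in front of the work surface, level with it; the furniture and walls round the work are solid. World frame = base frame: x ahead of the robot, y to its left, z up, the work surface at z = 0. Lengths are in m, angles in rad, forces in N, time in s.
With the tool pointing down it reaches from about 0.35 to 0.775 m from the base axis. Payload 7.3 kg.
Tool frame: the origin (TCP) lies between the finger pads; the fingertips stand 8 mm ahead of it and the grasp point (between the pads) lies 11 mm behind it (robot.nose_length is the distance from the TCP to the fingertips, in m); z points along the fingers, y is the line along which they close (so a half turn about z gives the same grasp; the last joint's range is limited). The gripper opens to 92 mm and grips with 3 to 60 N. Pads are 19 mm wide; open, the fingers measure 130 mm over their backs; the gripper's body (75 mm by 190 mm) begins 47 mm behind the grasp point.
Start: joints at [0.973, 0.342, 1.524, -0, 1.275, -0.146], TCP at [0.229, 0.472, 0.235] pointing down, gripper open.
Joint ranges: [-2.53, 2.53], [-0.77, 2.02], [0.04, 2.7], [-1, 4.14], [0.28, 2.66], [-3.11, 3.11]. Speed limits (rad/s): [2.57, 2.57, 3.14, 3.14, 3.14, 3.14].

### API

Orientations are given as [roll, pitch, yaw] about the fixed x, y, z axes, in that order (R = Rz(yaw) Ry(pitch) Rx(roll)).
In Python, from cell import robot gives the robot as it stands. The module is installed in compiled form; this text tells all that it offers.
- The arm moves only by the shell command python3 -m jog 'ROWS' [FORCE]. ROWS is JSON, a list that holds one entry, the list of rows, each a list of 5 numbers: the gripper's target within -1 to 1 (fully open at 1, half-way at 0, shut at -1), then the shift along the tool's x, y, z in m, then the turn about the tool's z in rad. A call has 1 to 5 rows; each row is the pose to reach, as a shift and turn from the pose commanded when the call began, along the tool's axes at that moment; what a row does not reach only later rows make up. A row lasts 1/12 s, in which the tool goes at most 41.7 mm and 7.16 degrees, less where a joint would pass 70% of its speed; a pose out of reach is approached as far as the arm can. A call with a gripper value outside its range is refused whole. The fingers move at their own pace and stop on an object; FORCE is the grip in N (left out, the last holds). Time passes only in rows, so rows that repeat a pose let the fingers close. It gives the time, the measured TCP pose, the force, the opening and the grip force at its end, in the units of the state.
- robot.observe(): the state, without advancing time (a new reading comes with each control period).
- robot.read_camera(name): name is "scene" or "top"; returns the picture (480x640x3 uint8, red, green, blue); there is no depth.
- robot.camera_model(name): a dict with "camera_matrix" (3x3 intrinsics, pixels), "position" and "attitude" of the camera in the world. Camera axes: x right, y down, z forward; pixel columns grow to the right and rows downward; lengths in m; the calibration is good to about 2 mm. A picture is of the moment at which its call begins. camera_model takes no time and is no camera call.
- robot.hand_in(): hands the job in; it is judged then, once.
The state is a dict: "time": time; "qpos": joint angles; "qvel": joint speeds; "joint_efforts": joint torques, N m; "tool_pos": TCP position; "tool_rot": TCP orientation; "contact_force": force on the tool from outside, world axes, zero at the start; "torque": the same for the moment, N m; "opening": finger opening in m; "grip_force": force on a finger pad.
Only numpy, scipy, OpenCV 4.12 (cv2) and the standard library are available. Lean on these libraries where they do the work, as an engineer would, in place of code of your own. Each camera call takes 0.05 s, during which the arm holds its last target. There are 200 camera calls.

## Working session

There is one attempt and no reset: what is moved stays moved. The work goes in short steps, Python scripts to look and compute and a shell command to move; the robot and the scene stay as the last step left them, time stands still between calls to the robot, and variables do not carry over. Pictures are saved under pics/ and viewed, at most 14 in all, crops included, and the job is handed in when it is done.

```bash
mkdir -p pics; cat > h.py <<'E'
import numpy as np, cv2, sys
from cell import robot
from scipy.spatial.transform import Rotation as R
def cam(n):
    m=robot.camera_model(n); a=np.array(m["attitude"],float)
    Rm=a if a.shape==(3,3) else R.from_euler('xyz',a).as_matrix()
    return np.array(m["camera_matrix"]),np.array(m["position"]),Rm
def ray(n,uv,z):
    K,p,Rm=cam(n); d=Rm@np.linalg.inv(K)@np.array([uv[0],uv[1],1.]); return p+d*(z-p[2])/d[2]
def proj(n,P):
    K,p,Rm=cam(n); q=K@(Rm.T@(np.array(P)-p)); return q[:2]/q[2]
def snap(n,f):
    im=robot.read_camera(n); cv2.imwrite(f'pics/{f}.png',im[:,:,::-1]); return im
E
python3 - <<'E'
from h import *
for n in("scene","top"):
    snap(n,n+"0"); print(n,robot.camera_model(n))
print(robot.observe(),robot.nose_length)
E
```

```text
scene {'camera_matrix': array([[534.71347646,   0.        , 320.71786968],
       [  0.        , 534.71347646, 233.03714656],
       [  0.        ,   0.        ,   1.        ]]), 'position': array([-0.15789945, -0.32886683,  0.56830218]), 'attitude': array([-2.04082919e+00,  4.58967987e-04, -8.86557913e-01])}
top {'camera_matrix': array([[565.98135414,   0.        , 329.24157744],
       [  0.        , 565.98135414, 246.34392548],
       [  0.        ,   0.        ,   1.        ]]), 'position': array([0.32292022, 0.24416343, 1.49286626]), 'attitude': array([-2.98369049, -0.00371646, -1.59267842])}
{'time': 0.1, 'qpos': array([ 9.72996714e-01,  3.42647866e-01,  1.52491259e+00, -8.64291841e-06,
        1.27539537e+00, -1.45993002e-01]), 'qvel': array([-0.00054309, -0.00260997, -0.00220521, -0.00193276,  0.00025751,
        0.00145188]), 'joint_efforts': array([ 1.40218217e-03, -4.32005024e+01, -2.44695890e+01,  7.19139981e-02,
        5.26250002e-02, -3.82908433e-05]), 'tool_pos': array([0.22899194, 0.47204134, 0.23412025]), 'tool_rot': array([-3.14024278e+00, -1.90129702e-04,  2.68978844e+00]), 'contact_force': array([-0.66546834,  0.48407536,  0.14750734]), 'torque': array([0.03704387, 0.03103764, 0.06219146]), 'grip_force': 0.0, 'opening': 0.0918108316452896} 0.008
```

View pics/top0.png

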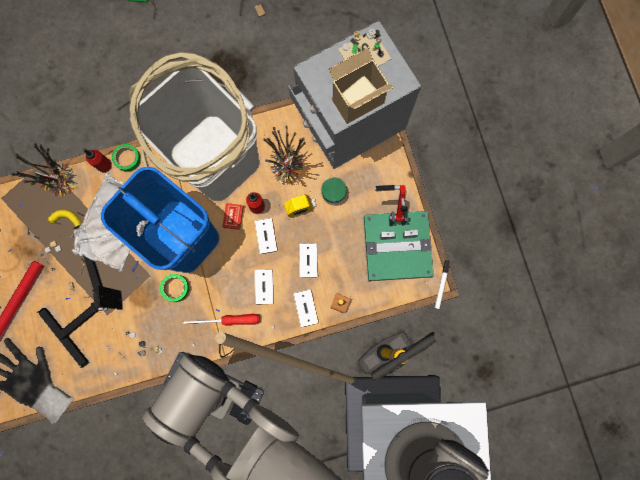

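View pics/scene0.png

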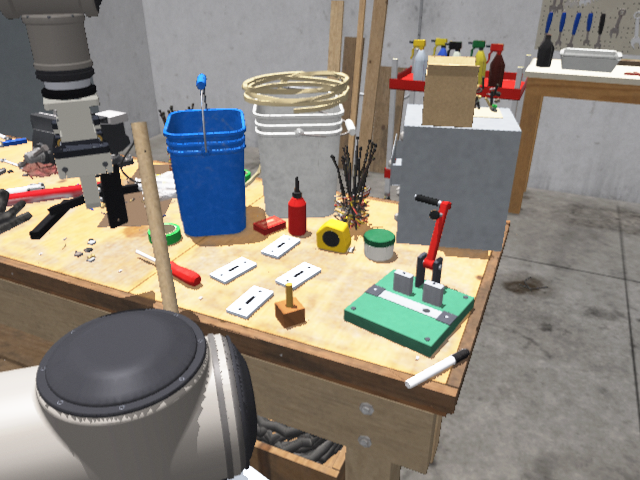

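Top view: four white plates at about (266,236), (308,260), (264,287) and (306,308). The pin stand is at (341,302) and the jig at (398,246), with the clamp raised at its top. A wooden pole runs from (222,340) to (355,380). The scene view shows the same layout, with the pin standing at about (289,290).

```bash
cat >> h.py <<'E'
def quadpts(n,mask,z,amin,amax,roi):
    m=np.zeros_like(mask); x0,y0,x1,y1=roi; m[y0:y1,x0:x1]=mask[y0:y1,x0:x1]
    out=[]
    for c in cv2.findContours(m,cv2.RETR_EXTERNAL,cv2.CHAIN_APPROX_NONE)[0]:
        a=cv2.contourArea(c)
        if amin<a<amax:
            w=np.array([ray(n,p[0]+0.0,z)[:2] for p in cv2.convexHull(c)])
            r=cv2.minAreaRect((w*1000).astype(np.float32)); b=cv2.boxPoints(r)
            e=[b[1]-b[0],b[2]-b[1]]; L=max(e,key=np.linalg.norm)
            ang=np.degrees(np.arctan2(L[1],L[0])); ang=(ang+90)%180-90
            out.append((np.round(r[0],1),np.round(r[1],1),round(float(ang),1),a))
    return out
E
python3 - <<'E'
from h import *
im=cv2.imread('pics/top0.png'); hsv=cv2.cvtColor(im,cv2.COLOR_BGR2HSV)
H,S,V=cv2.split(hsv)
white=((S<40)&(V>190)).astype(np.uint8)*255
print('plates');[print(q) for q in quadpts('top',white,0.008,200,900,(230,200,330,335))]
g=((H>65)&(H<95)&(S>90)).astype(np.uint8)*255
print('jig');[print(q) for q in quadpts('top',g,0.024,1500,9000,(355,190,450,300))]
m=g.copy()*0; m[200:300,355:450]=g[200:300,355:450]
c=max(cv2.findContours(m,cv2.RETR_EXTERNAL,cv2.CHAIN_APPROX_NONE)[0],key=cv2.contourArea)
print(cv2.boxPoints(cv2.minAreaRect(c)))
st=((H>5)&(H<20)&(S>120)&(V<190)).astype(np.uint8)*255
print('stand');[print(q) for q in quadpts('top',st,0.030,60,900,(325,285,360,320))]
cv2.imwrite('pics/z1.png',cv2.resize(im[180:330,220:460],None,fx=3.3,fy=3.3,interpolation=cv2.INTER_CUBIC))
s=cv2.imread('pics/scene0.png'); cv2.imwrite('pics/z2.png',cv2.resize(s[190:350,200:480],None,fx=2.8,fy=2.8,interpolation=cv2.INTER_CUBIC))
E
```

```text
plates
(array([398.3, 299.2]), array([89.6, 45.9]), 11.8, 559.5)
(array([456.3, 408.5]), array([44.8, 87.5]), -0.3, 555.5)
(array([524.6, 290.9]), array([88.3, 45.9]), 0.7, 523.0)
(array([592.4, 402.9]), array([89.2, 46.1]), 8.5, 519.5)
jig
(array([504.7,  51.5]), array([ 70.3, 168. ]), -87.7, 1603.5)
[[366.40167 253.12718]
 [430.49957 249.24248]
 [432.1153  275.9021 ]
 [368.0174  279.7868 ]]
stand
```

```bash
python3 - <<'E'
from h import *
# pole: intersection plane through top line with scene rays at ends
K,p,Rm=cam('top');d=lambda n,uv:(lambda k:(k[1],k[2]@np.linalg.inv(k[0])@np.array([*uv,1.])))(cam(n))
a=d('top',(222,338))[1];b=d('top',(352,380))[1];nrm=np.cross(a,b)
for uv in [(140,126),(147,170),(158,240),(170,308)]:
    q,r=d('scene',uv); t=nrm@(p-q)/(nrm@r); print(uv,(q+t*r).round(3))
E
```

```text
(140, 126) [0.318 0.439 0.33 ]
(147, 170) [0.309 0.423 0.26 ]
(158, 240) [0.293 0.398 0.144]
(170, 308) [0.274 0.363 0.03 ]
```

View pics/z1.png

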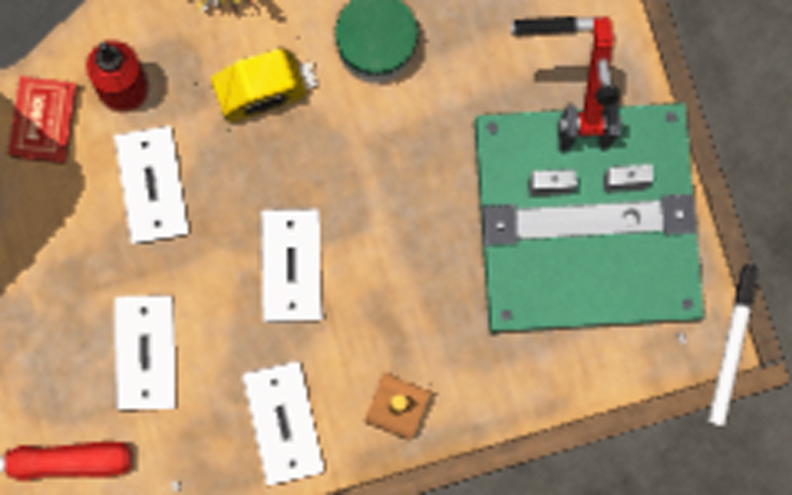

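View pics/z2.png

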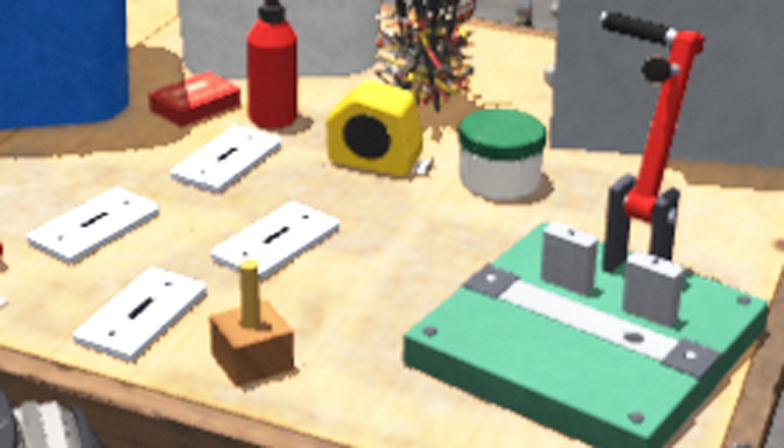

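```bash
cat >> h.py <<'E'
def uz(p,s,o): return (np.array(p)+.5)/s-.5+np.array(o)
def tri(u1,u2):
    A=[];B=[]
    for n,u in(('top',u1),('scene',u2)):
        K,p,Rm=cam(n); d=Rm@np.linalg.inv(K)@np.array([*u,1.]); d/=np.linalg.norm(d)
        M=np.eye(3)-np.outer(d,d); A.append(M);B.append(M@p)
    return np.linalg.lstsq(np.vstack(A),np.hstack(B),rcond=None)[0]
E
python3 - <<'E'
from h import *
f=lambda p:uz(p,3.3,(220,180)); g=lambda p:uz(p,2.8,(200,190))
J=np.array([(115,85),(115,-85),(-60,-85),(-60,85)])/1e3
def fit(W):
    a=J-J.mean(0);b=W-W.mean(0); th=np.arctan2((a[:,0]*b[:,1]-a[:,1]*b[:,0]).sum(),(a*b).sum())
    c,s=np.cos(th),np.sin(th);Rm=np.array([[c,-s],[s,c]]);t=W.mean(0)-Rm@J.mean(0);return th,t,Rm,(J@Rm.T+t-W)*1e3
W=np.array([ray('top',f(p),.024)[:2] for p in [(477,116),(686,103),(703,317),(492,331)]])
th,t,Rm,e=fit(W);print('jig top',th,t,e.round(1).tolist())
W2=np.array([ray('scene',g(p),.024)[:2] for p in [(545,223),(768,307),(640,437),(406,341)]])
th2,t2,_,e2=fit(W2);print('jig scene',th2,t2,e2.round(1).tolist())
h=ray('top',f((631,216)),.024)[:2];h2=ray('scene',g((634,338)),.024)[:2];print('hole',h,h2,Rm.T@(h-t),Rm.T@(h2-t))
print('pin tri',tri(f((400,402)),g((249,264))),ray('top',f((400,402)),.074),ray('scene',g((249,264)),.074))
sc=[(380,374),(434,401),(411,439),(367,411)]
print('stand',np.mean([ray('top',f(p),.03) for p in sc],0))
print('post tops',[ (Rm.T@(ray('top',f(p),.063)[:2]-t)).round(4) for p in [(532,190),(578,190),(607,187),(653,184)]])
print('grip ends',tri(f((513,27)),g((604,17))),tri(f((578,25)),g((672,40))))
for n,p in dict(tape=(258,83),pot=(377,33),oil=(112,68),tin=(42,118),mk1=(748,270),mk2=(718,420)).items(): print(n,ray('top',f(p),.02).round(3))
print('cab',ray('top',(331,163),.3),ray('top',(418,93),.3))
E
```

```text
jig top 0.03791308437157287 [0.52876966 0.05090013] [[1.1, 1.1], [0.4, -0.2], [-1.3, -1.9], [-0.2, 0.9]]
jig scene 0.03019875690477898 [0.52795019 0.04753586] [[-0.9, 0.9], [3.3, -0.8], [-3.2, -5.5], [0.8, 5.4]]
hole [0.55535628 0.01887184] [0.55710365 0.01680056] [ 0.02535351 -0.03301301] [ 0.02702112 -0.03514904]
pin tri [0.40945449 0.20703547 0.07472445] [0.40854316 0.20795353 0.074     ] [0.4113324  0.20697434 0.074     ]
stand [0.40795974 0.20848405 0.03      ]
post tops [array([0.0444, 0.0484]), array([0.0423, 0.0127]), array([ 0.0433, -0.01  ]), array([ 0.0435, -0.046 ])]
grip ends [0.67289067 0.1207309  0.17523884] [0.67511132 0.07194216 0.1710123 ]
tape [0.671 0.315 0.02 ]
pot [0.711 0.218 0.02 ]
oil [0.686 0.433 0.02 ]
tin [0.646 0.489 0.02 ]
mk1 [ 0.511 -0.073  0.02 ]
mk2 [ 0.392 -0.043  0.02 ]
cab [0.69702814 0.22769766 0.3       ] [0.85495569 0.02994815 0.3       ]
```

```bash
cat >> h.py <<'E'
JT=np.array([0.5288,0.0509]);JY=0.037
def jw(x,y,z): c,s=np.cos(JY),np.sin(JY); return np.array([JT[0]+c*x-s*y,JT[1]+s*x+c*y,z])
def wj(p): c,s=np.cos(JY),np.sin(JY); d=np.array(p[:2])-JT; return np.array([c*d[0]+s*d[1],-s*d[0]+c*d[1]])
def go(P,yaw=None):
    o=robot.observe(); M=R.from_euler('xyz',o['tool_rot']).as_matrix()
    d=M.T@(np.array(P)-o['tool_pos']); print('t',round(o['time'],1),'pos',o['tool_pos'].round(4),'yaw',o['tool_rot'][2].round(4),'shift',d.round(4),'F',o['contact_force'].round(1),'op',round(o['opening'],4))
    if yaw is not None: print('turn',round(-((yaw-o['tool_rot'][2]+np.pi)%(2*np.pi)-np.pi),4))
E
python3 -m jog '[[[1,0,0,-0.04,-0.1],[1,0,0,-0.08,-0.2],[1,0,0,-0.12,-0.3],[1,0,0,-0.16,-0.4],[1,0,0,-0.19,-0.49]]]'
python3 -m jog '[[[1,0,0,0,0],[1,0,0,0,0]]]'
python3 -c "
from h import *
go([.409,.2075,.42],np.pi+JY)"
```

```text
time: 0.52
tool_pos: [0.229, 0.4722, 0.428]
tool_rot: [3.139, 0.002, -3.098]
contact_force: [-0.5, 0.9, -0.1]
opening: 0.0915
grip_force: 0.0
time: 0.68
tool_pos: [0.2294, 0.4726, 0.4261]
tool_rot: [3.139, 0.002, -3.104]
contact_force: [-0.1, 0.4, -0.5]
opening: 0.0918
grip_force: 0.0
t 0.7 pos [0.2294 0.4726 0.4261] yaw -3.1037 shift [-0.1694 -0.2718  0.0057] F [-0.1  0.4 -0.5] op 0.0918
turn 0.0009
```

```bash
python3 -m jog '[[[1,-0.02,-0.034,0,0],[1,-0.04,-0.068,0,0],[1,-0.06,-0.1,0,0],[1,-0.08,-0.134,0,0],[1,-0.1,-0.168,0,0]]]' >/dev/null
python3 -m jog '[[[1,-0.02,-0.034,0,0],[1,-0.04,-0.068,0.01,0],[1,-0.06,-0.09,0.04,0],[1,-0.069,-0.104,0.075,0],[1,-0.069,-0.104,0.11,0]]]' >/dev/null
python3 -m jog '[[[1,0,0,0.04,0],[1,0,0,0.08,0],[1,0,0,0.12,0],[1,0,0,0.15,0],[1,0,0,0.15,0]]]'
python3 -c "
from h import *
go([.4095,.2075,.049],np.pi+JY);snap('scene','s1');snap('top','t1')
im=cv2.imread('pics/s1.png');cv2.imwrite('pics/s1z.png',cv2.resize(im[170:350,180:480],None,fx=2.6,fy=2.6))"
```

```text
time: 1.93
tool_pos: [0.4035, 0.2053, 0.1581]
tool_rot: [-3.138, -0.014, -3.104]
contact_force: [-1.5, -0.9, -0.1]
opening: 0.0915
grip_force: 0.0
t 1.9 pos [0.4035 0.2053 0.1581] yaw -3.1045 shift [-0.0076  0.0024  0.109 ] F [-1.5 -0.9 -0.1] op 0.0915
turn 0.0001
```

View pics/s1z.png

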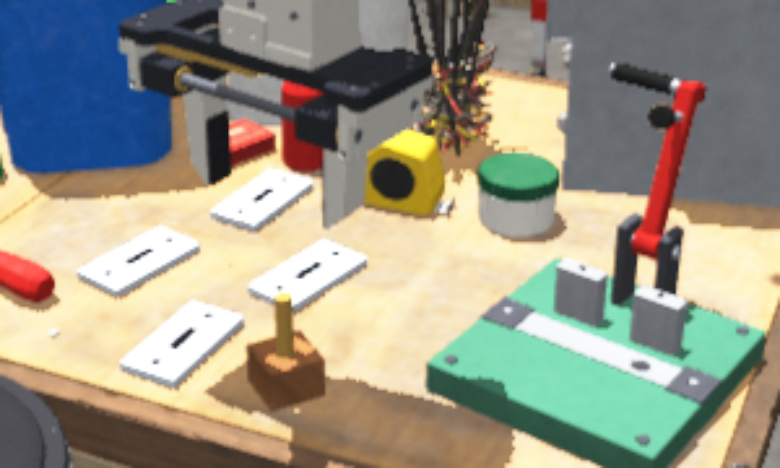

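Gripper is open above the pin; the pin's top is at about (284,297) in the crop, and everything looks undisturbed. Next I settle, descend and grip.

```bash
python3 -m jog '[[[1,0,0,0,0],[1,0,0,0,0],[1,0,0,0,0]]]' >/dev/null
python3 -c "
from h import *
go([.4095,.2075,.049],np.pi+JY)"
```

```text
t 2.3 pos [0.4094 0.2073 0.1664] yaw -3.1034 shift [0.0003 0.     0.1174] F [ 0.6 -0.1 -0.5] op 0.0916
turn 0.0012
```

```bash
python3 -m jog '[[[1,0,0,0.04,0],[1,0,0,0.08,0],[1,0,0,0.105,0],[1,0,0,0.117,0],[1,0,0,0.117,0]]]' >/dev/null
python3 -m jog '[[[-1,0,0,0,0],[-1,0,0,0,0],[-1,0,0,0,0],[-1,0,0,0,0],[-1,0,0,0,0]]]' 20
python3 -m jog '[[[-1,0,0,0,0],[-1,0,0,0,0],[-1,0,0,0,0],[-1,0,0,0,0],[-1,0,0,0,0]]]' 20
```

```text
time: 3.12
tool_pos: [0.409, 0.2072, 0.0487]
tool_rot: [3.141, 0.002, -3.103]
contact_force: [0.2, -0.6, -0.0]
opening: 0.0631
grip_force: 0.0
time: 3.53
tool_pos: [0.4084, 0.207, 0.0477]
tool_rot: [3.142, -0.0, -3.103]
contact_force: [1.5, 0.2, -0.8]
opening: 0.0296
grip_force: 0.0
```

```bash
python3 -m jog '[[[-1,0,0,0,0],[-1,0,0,0,0],[-1,0,0,0,0],[-1,0,0,0,0],[-1,0,0,0,0]]]' 20
python3 -m jog '[[[-1,0,0,0,0],[-1,0,0,-0.02,0],[-1,0,0,-0.06,0],[-1,0,0,-0.08,0],[-1,0,0,-0.08,0]]]'
python3 -m jog '[[[-1,0,0,0,0],[-1,0,0,0,0],[-1,0,0,0,0]]]'
python3 -c "
from h import *
go(jw(.024,-.034,.065+.02),np.pi+JY)"
```

```text
time: 3.95
tool_pos: [0.4085, 0.2071, 0.0477]
tool_rot: [3.141, 0.0, -3.103]
contact_force: [0.0, 0.7, -1.4]
opening: 0.0113
grip_force: 20.0
time: 4.37
tool_pos: [0.4109, 0.2078, 0.1317]
tool_rot: [3.14, 0.008, -3.103]
contact_force: [0.2, 0.3, -0.7]
opening: 0.0116
grip_force: 20.0
time: 4.62
tool_pos: [0.4075, 0.2067, 0.1264]
tool_rot: [-3.141, -0.003, -3.103]
contact_force: [-0.6, -0.6, 0.3]
opening: 0.0116
grip_force: 20.0
t 4.6 pos [0.4075 0.2067 0.1264] yaw -3.1034 shift [-0.1393 -0.1943  0.0412] F [-0.6 -0.6  0.3] op 0.0116
turn 0.0012
```

```bash
python3 -m jog '[[[-1,-0.02,-0.028,0,0],[-1,-0.04,-0.056,0,0],[-1,-0.06,-0.084,0,0],[-1,-0.08,-0.112,0,0],[-1,-0.1,-0.14,0,0]]]' >/dev/null
python3 -m jog '[[[-1,-0.02,-0.028,0,0],[-1,-0.034,-0.048,0,0],[-1,-0.038,-0.054,0,0],[-1,-0.038,-0.054,0,0],[-1,-0.038,-0.054,0,0]]]' >/dev/null
python3 -m jog '[[[-1,0,0,0,0],[-1,0,0,0,0],[-1,0,0,0,0]]]' 
python3 -c "
from h import *
go(jw(.024,-.034,.070),np.pi+JY);snap('scene','s2');snap('top','t2')
im=cv2.imread('pics/s2.png');cv2.imwrite('pics/s2z.png',cv2.resize(im[190:350,320:500],None,fx=3.6,fy=3.6))"
```

```text
time: 5.7
tool_pos: [0.5532, 0.0195, 0.1278]
tool_rot: [3.141, -0.0, -3.102]
contact_force: [0.2, 0.2, -0.1]
opening: 0.0113
grip_force: 20.0
t 5.7 pos [0.5532 0.0195 0.1278] yaw -3.1019 shift [-0.0008 -0.0018  0.0578] F [ 0.2  0.2 -0.1] op 0.0113
turn 0.0027
```

View pics/s2z.png

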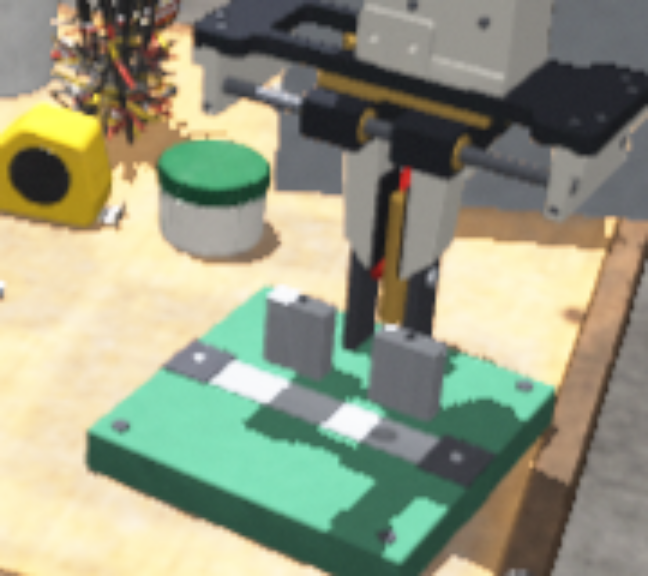

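```bash
python3 -m jog '[[[-1,-0.0008,0.002,0.03,0],[-1,-0.0008,0.002,0.05,0],[-1,-0.0008,0.002,0.061,0],[-1,-0.0008,0.002,0.061,0],[-1,-0.0008,0.002,0.061,0]]]' >/dev/null
python3 -m jog '[[[-1,0,0,0.0015,0],[-1,0,0,0.003,0],[-1,0,0,0.0035,0],[-1,0,0,0.0035,0]]]'
python3 -c "
from h import *
go(jw(.024,-.034,.064),np.pi+JY)"
```

```text
time: 6.55
tool_pos: [0.5547, 0.0204, 0.0637]
tool_rot: [-3.142, 0.001, -3.103]
contact_force: [0.2, 0.4, -0.5]
opening: 0.0111
grip_force: 20.0
t 6.5 pos [0.5547 0.0204 0.0637] yaw -3.1034 shift [ 0.0008 -0.0026 -0.0003] F [ 0.2  0.4 -0.5] op 0.0111
turn 0.0011
```

```bash
python3 -m jog '[[[-1,0,0,0.001,0],[-1,0,0,0.0015,0],[-1,0,0,0.0015,0]]]'
python3 -m jog '[[[-1,0,-0.001,0,0],[-1,0,-0.002,0,0],[-1,0,-0.002,0,0]]]'
python3 -m jog '[[[-1,0,-0.001,0,0],[-1,0,-0.002,0,0],[-1,0,-0.002,0,0]]]'
```

```text
time: 6.8
tool_pos: [0.5551, 0.0204, 0.0631]
tool_rot: [-3.141, 0.002, -3.103]
contact_force: [-2.0, -1.2, 8.8]
opening: 0.0116
grip_force: 20.0
time: 7.05
tool_pos: [0.555, 0.0184, 0.0625]
tool_rot: [-3.142, 0.001, -3.103]
contact_force: [-0.3, -0.2, -0.5]
opening: 0.0116
grip_force: 20.0
time: 7.3
tool_pos: [0.5546, 0.0166, 0.0616]
tool_rot: [3.141, -0.0, -3.104]
contact_force: [-1.0, 2.1, -0.7]
opening: 0.0117
grip_force: 20.0
```

```bash
python3 -m jog '[[[-1,0,0.0005,0.001,0],[-1,0,0.0005,0.003,0],[-1,0,0.0005,0.004,0],[-1,0,0.0005,0.004,0]]]'
```

```text
time: 7.63
tool_pos: [0.5544, 0.017, 0.0572]
tool_rot: [3.141, -0.001, -3.103]
contact_force: [-0.4, 2.1, -1.1]
opening: 0.0115
grip_force: 20.0
```

It's in the hole (z below the floor with no vertical load). Pushing it home.

```bash
python3 -m jog '[[[-1,0,0.0004,0.003,0],[-1,0,0.0004,0.006,0],[-1,0,0.0004,0.009,0],[-1,0,0.0004,0.01,0],[-1,0,0.0004,0.01,0]]]'
python3 -m jog '[[[-1,0,0,0.001,0],[-1,0,0,0.002,0],[-1,0,0,0.002,0],[-1,0,0,0.002,0]]]'
```

```text
time: 8.05
tool_pos: [0.5544, 0.0172, 0.0472]
tool_rot: [3.142, -0.001, -3.103]
contact_force: [-0.4, -0.1, -0.4]
opening: 0.0118
grip_force: 20.0
time: 8.38
tool_pos: [0.5547, 0.0173, 0.0458]
tool_rot: [-3.142, 0.0, -3.103]
contact_force: [0.2, -0.2, -1.0]
opening: 0.0114
grip_force: 20.0
```

```bash
python3 -m jog '[[[-1,0,0,0.001,0],[-1,0,0,0.001,0],[-1,0,0,0.001,0]]]'
python3 -m jog '[[[-0.5,0,0,0,0],[-0.5,0,0,0,0],[-0.5,0,0,0,0],[-0.5,0,0,0,0],[-0.5,0,0,0,0]]]'
python3 -c "
from h import *
print(wj(robot.observe()['tool_pos']))"
```

```text
time: 8.63
tool_pos: [0.5549, 0.0174, 0.0456]
tool_rot: [-3.141, 0.001, -3.103]
contact_force: [-1.6, -1.0, 5.2]
opening: 0.0116
grip_force: 20.0
time: 9.05
tool_pos: [0.5546, 0.0173, 0.0446]
tool_rot: [3.142, -0.0, -3.103]
contact_force: [-0.6, 0.8, -1.4]
opening: 0.0229
grip_force: 0.0
[ 0.02454225 -0.03448322]
```

```bash
python3 -m jog '[[[-0.5,0,0,-0.02,0],[-0.5,0,0,-0.06,0],[-0.5,0,0,-0.1,0],[0,0,0,-0.14,0],[0,0,0,-0.16,0]]]' >/dev/null
python3 -m jog '[[[0,0.02,0.02,0,0],[0,0.05,0.04,0,0],[0,0.08,0.06,0,0],[0,0.1,0.07,0,0],[0,0.1,0.07,0,0]]]' >/dev/null
cat >> h.py <<'E'
def plates(f,z=0.008,roi=(230,195,335,335)):
    im=snap('top',f)[:,:,::-1].copy(); h=cv2.cvtColor(im,cv2.COLOR_BGR2HSV)
    w=((h[:,:,1]<45)&(h[:,:,2]>170)).astype(np.uint8)*255
    for q in quadpts('top',w,z,250,900,roi): print(q)
    return im
E
python3 -c "
from h import *
im=plates('t3');s=snap('scene','s3')[:,:,::-1]
a=cv2.resize(im[180:330,220:460],None,fx=2.5,fy=2.5);b=cv2.resize(np.ascontiguousarray(s[200:350,330:480]),None,fx=1.3,fy=1.3)
a[:195,400:595]=a[:195,400:595];cv2.imwrite('pics/a3.png',a)
o=np.zeros((500,800,3),np.uint8);o[:375,:600]=a;o[:195,605:800]=b;cv2.imwrite('pics/a3.png',o)"
```

```text
(array([398.5, 299.4]), array([90.2, 46.2]), 11.8, 565.5)
(array([456.3, 408.5]), array([44.8, 87.5]), -0.3, 555.5)
(array([524.6, 291.1]), array([90.4, 46.3]), 0.8, 539.5)
(array([592.5, 403.2]), array([89.9, 46.1]), 8.9, 527.0)
```

View pics/a3.png

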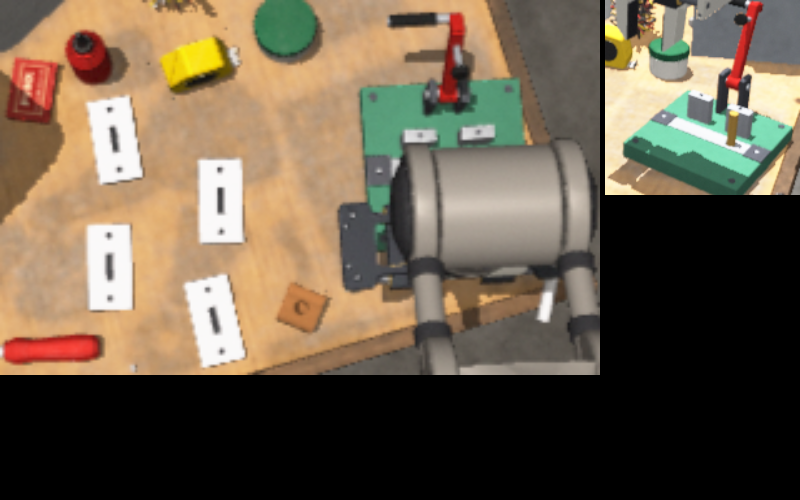

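Pin stands in the hole at the jig (crop right), and the plates are unchanged. Fetching the first plate.

```bash
cat >> h.py <<'E'
def grasp(x,y,deg,z,off=-0.010):
    a=np.radians(deg); P=[x/1e3+off*np.cos(a),y/1e3+off*np.sin(a),z]; go(P,np.pi+a)
E
python3 -c "
from h import *
grasp(398.5,299.4,11.8,0.15)"
```

```text
t 10.0 pos [0.452  0.0837 0.2051] yaw -3.1023 shift [0.0549 0.216  0.055 ] F [ 0.2 -0.   0. ] op 0.0455
turn -0.1666
```

```bash
python3 -m jog '[[[0.4,0.01,0.04,0,-0.05],[0.4,0.02,0.08,0,-0.1],[0.4,0.03,0.12,0,-0.15],[0.4,0.04,0.155,0,-0.167],[0.4,0.05,0.19,0.02,-0.167]]]' >/dev/null
python3 -m jog '[[[0.4,0.005,0.026,0.03,0],[0.4,0.005,0.026,0.04,0],[0.4,0.005,0.026,0.04,0],[0.4,0.005,0.026,0.04,0],[0.4,0.005,0.026,0.04,0]]]'
python3 -c "
from h import *
grasp(398.5,299.4,11.8,0.010)"
```

```text
time: 10.82
tool_pos: [0.3862, 0.2956, 0.1455]
tool_rot: [3.141, 0.002, -2.938]
contact_force: [1.2, -0.1, 1.2]
opening: 0.0644
grip_force: 0.0
t 10.8 pos [0.3862 0.2956 0.1455] yaw -2.9376 shift [-0.0026  0.0011  0.1355] F [ 1.2 -0.1  1.2] op 0.0644
turn -0.002
```

```bash
python3 -m jog '[[[0.4,-0.002,0.001,0.04,0],[0.4,-0.002,0.001,0.08,0],[0.4,-0.002,0.001,0.115,0],[0.4,-0.002,0.001,0.133,0],[0.4,-0.002,0.001,0.135,0]]]' >/dev/null
python3 -m jog '[[[0.4,0,0,0,0],[-1,0,0,0,0],[-1,0,0,0,0],[-1,0,0,0,0],[-1,0,0,0,0]]]' 20
python3 -m jog '[[[-1,0,0,0,0],[-1,0,0,0,0],[-1,0,0,0,0]]]' 20
```

```text
time: 11.65
tool_pos: [0.3872, 0.2973, 0.0106]
tool_rot: [3.141, 0.002, -2.937]
contact_force: [0.2, -1.2, 4.1]
opening: 0.0456
grip_force: 20.0
time: 11.9
tool_pos: [0.3872, 0.2974, 0.0106]
tool_rot: [3.141, 0.002, -2.936]
contact_force: [0.9, -2.7, 6.8]
opening: 0.046
grip_force: 20.0
```

```bash
python3 -m jog '[[[-1,0,0,-0.02,0],[-1,0,0,-0.06,0],[-1,0,0,-0.1,0],[-1,0,0,-0.13,0],[-1,0,0,-0.14,0]]]' >/dev/null
python3 -m jog '[[[-1,0,-0.01,0,0.05],[-1,0,-0.04,0,0.1],[-1,0,-0.08,0,0.15],[-1,0,-0.12,0,0.167],[-1,0,-0.12,0,0.167]]]'
python3 -m jog '[[[-1,0,0,0,0],[-1,0,0,0,0]]]'
python3 -c "
from h import *
go(jw(-.0145,-.0015,.15),np.pi+JY)"
```

```text
time: 12.73
tool_pos: [0.4116, 0.1746, 0.1497]
tool_rot: [-3.14, -0.0, -3.109]
contact_force: [1.0, 0.0, -1.1]
opening: 0.0456
grip_force: 20.0
time: 12.9
tool_pos: [0.4107, 0.1799, 0.1498]
tool_rot: [3.141, -0.0, -3.104]
contact_force: [0.8, 1.2, -0.9]
opening: 0.0455
grip_force: 20.0
t 12.9 pos [0.4107 0.1799 0.1498] yaw -3.1042 shift [-0.0987 -0.1348 -0.0003] F [ 0.8  1.2 -0.9] op 0.0455
turn 0.0004
```

```bash
python3 -m jog '[[[-1,-0.02,-0.03,0,0],[-1,-0.045,-0.06,0,0],[-1,-0.07,-0.09,0,0],[-1,-0.09,-0.12,0,0],[-1,-0.099,-0.135,0,0]]]' >/dev/null
python3 -m jog '[[[-1,0,0,0,0],[-1,0,0,0,0],[-1,0,0,0,0],[-1,0,0,0,0]]]'
python3 -c "
from h import *
go(jw(-.0145,-.0015,.037),np.pi+JY)"
```

```text
time: 13.65
tool_pos: [0.5141, 0.0504, 0.1496]
tool_rot: [3.141, -0.001, -3.101]
contact_force: [-0.8, -0.4, -0.6]
opening: 0.0457
grip_force: 20.0
t 13.7 pos [0.5141 0.0504 0.1496] yaw -3.101 shift [-0.0003 -0.0016  0.1126] F [-0.8 -0.4 -0.6] op 0.0457
turn 0.0036
```

```bash
python3 -m jog '[[[-1,0,-0.0015,0.035,0],[-1,0,-0.0015,0.075,0],[-1,0,-0.0015,0.1,0],[-1,0,-0.0015,0.112,0],[-1,0,-0.0015,0.112,0]]]' >/dev/null
python3 -m jog '[[[-1,0,0,0.001,0],[-1,0,0,0.002,0],[-1,0,0,0.0025,0],[-1,0,0,0.0025,0]]]'
```

```text
time: 14.4
tool_pos: [0.5155, 0.0474, 0.0362]
tool_rot: [-3.142, 0.002, -3.103]
contact_force: [0.3, 0.5, -0.8]
opening: 0.0455
grip_force: 20.0
```

```bash
python3 -m jog '[[[-1,0,0,0.001,0],[-1,0,0,0.002,0],[-1,0,0,0.002,0]]]'
python3 -m jog '[[[-1,-0.001,0,0,0],[-1,-0.002,0,0,0],[-1,-0.002,0,0,0]]]'
```

```text
time: 14.65
tool_pos: [0.5153, 0.0471, 0.0336]
tool_rot: [3.142, 0.001, -3.104]
contact_force: [-0.5, 0.4, 1.3]
opening: 0.0456
grip_force: 20.0
time: 14.9
tool_pos: [0.5167, 0.0472, 0.0336]
tool_rot: [3.141, -0.001, -3.103]
contact_force: [-2.4, -0.5, 6.3]
opening: 0.0459
grip_force: 20.0
```

```bash
python3 -m jog '[[[-1,-0.001,0,-0.0005,0],[-1,-0.001,0,-0.0005,0],[-1,-0.001,0,-0.0005,0]]]'
python3 -m jog '[[[-1,-0.001,0,0,0],[-1,-0.001,0,0,0],[-1,-0.001,0,0,0]]]'
python3 -m jog '[[[-1,-0.001,0,0,0],[-1,-0.001,0,0,0],[-1,-0.001,0,0,0]]]'
```

```text
time: 15.15
tool_pos: [0.5179, 0.0472, 0.0336]
tool_rot: [3.142, -0.0, -3.103]
contact_force: [-1.1, -0.6, 0.1]
opening: 0.0458
grip_force: 20.0
time: 15.4
tool_pos: [0.518, 0.0473, 0.0336]
tool_rot: [3.142, -0.002, -3.103]
contact_force: [-4.3, -1.7, 4.1]
opening: 0.0456
grip_force: 20.0
time: 15.65
tool_pos: [0.5181, 0.0473, 0.0336]
tool_rot: [3.142, -0.004, -3.103]
contact_force: [-7.9, -1.8, 6.4]
opening: 0.0454
grip_force: 20.0
```

```bash
python3 -m jog '[[[-1,0.0015,-0.001,-0.0005,0],[-1,0.0015,-0.002,-0.0005,0],[-1,0.0015,-0.002,-0.0005,0]]]'
python3 -m jog '[[[-1,0,-0.001,0,0],[-1,0,-0.001,0,0],[-1,0,-0.001,0,0]]]'
python3 -m jog '[[[-1,0,-0.001,0,0],[-1,0,-0.001,0,0],[-1,0,-0.001,0,0]]]'
```

```text
time: 15.9
tool_pos: [0.5181, 0.0454, 0.0339]
tool_rot: [3.141, -0.001, -3.103]
contact_force: [-3.5, 0.7, -1.0]
opening: 0.0457
grip_force: 20.0
time: 16.15
tool_pos: [0.5182, 0.0447, 0.034]
tool_rot: [3.141, -0.001, -3.103]
contact_force: [-4.1, 3.4, 0.2]
opening: 0.0453
grip_force: 20.0
time: 16.4
tool_pos: [0.5182, 0.0443, 0.0341]
tool_rot: [3.14, -0.001, -3.103]
contact_force: [-5.0, 6.1, 0.2]
opening: 0.0459
grip_force: 20.0
```

```bash
python3 -m jog '[[[0.3,0.001,0.0012,0,0],[0.3,0.001,0.0012,0,0],[0.3,0.001,0.0012,0,0],[0.3,0.001,0.0012,0,0],[0.3,0.001,0.0012,0,0]]]'
python3 -m jog '[[[0.3,0,0,-0.02,0],[0.3,0,0,-0.06,0],[0.3,0,0,-0.1,0],[0.3,0,0,-0.13,0],[0.3,0,0,-0.15,0]]]'
python3 -m jog '[[[0.3,0.01,0.03,0,0],[0.3,0.01,0.07,0,0],[0.3,0.01,0.11,0,0],[0.3,0.01,0.13,0,0],[0.3,0.01,0.13,0,0]]]'
python3 -c "
from h import *
im=plates('t4');s=snap('scene','s4')[:,:,::-1]
im=np.ascontiguousarray(im[190:300,350:450]);s=np.ascontiguousarray(s[220:350,330:480])
o=np.zeros((400,800,3),np.uint8);a=cv2.resize(im,None,fx=3.5,fy=3.5);b=cv2.resize(s,None,fx=2.9,fy=2.9)
o[:a.shape[0],:350]=a;o[:b.shape[0],360:360+b.shape[1]]=b[:,:440];cv2.imwrite('pics/a4.png',o)"
```

```text
time: 16.82
tool_pos: [0.518, 0.0442, 0.0344]
tool_rot: [-3.141, 0.001, -3.104]
contact_force: [-0.4, -0.7, 0.3]
opening: 0.0596
grip_force: 0.0
time: 17.23
tool_pos: [0.5188, 0.0442, 0.1879]
tool_rot: [-3.141, 0.005, -3.104]
contact_force: [1.0, -0.4, 0.8]
opening: 0.0594
grip_force: 0.0
time: 17.65
tool_pos: [0.5022, 0.1776, 0.1844]
tool_rot: [3.14, 0.001, -3.1]
contact_force: [0.1, -0.3, -0.1]
opening: 0.0596
grip_force: 0.0
(array([456.3, 408.5]), array([44.8, 87.5]), -0.3, 555.5)
(array([524.9, 291.9]), array([90.5, 44.8]), 2.8, 408.0)
(array([592.5, 403.2]), array([89.9, 46.1]), 8.9, 527.0)
```

View pics/a4.png

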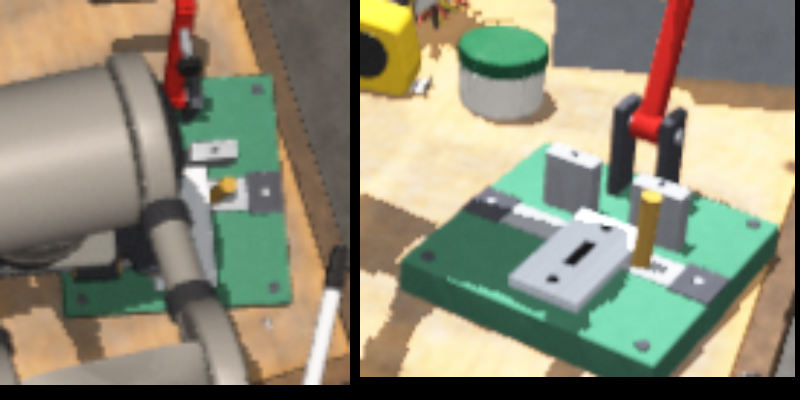

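First plate lies flat on the floor against the right post and the pin (crop right, at about (575,260)). Next is the plate at (525,291).

```bash
python3 -m jog '[[[0.4,-0.005,0.03,0,-0.02],[0.4,-0.005,0.07,0,-0.02],[0.4,-0.005,0.1,0.02,-0.02],[0.4,-0.005,0.112,0.05,-0.02],[0.4,-0.005,0.112,0.07,-0.02]]]' >/dev/null
python3 -m jog '[[[0.4,0,0,0,0],[0.4,0,0,0,0],[0.4,0,0,0,0]]]' >/dev/null
python3 -c "
from h import *
grasp(524.6,291.1,0.8,0.010,-.011)
im=plates('t5')"
```

```text
t 18.4 pos [0.5046 0.2851 0.1155] yaw -3.0851 shift [-0.0092  0.0053  0.1056] F [ 0.2 -0.6  0.1] op 0.0646
turn 0.0425
(array([456.3, 408.5]), array([44.8, 87.5]), -0.3, 520.5)
(array([580.4, 304.6]), array([ 58.5, 113.9]), -68.2, 821.0)
(array([592.4, 403.2]), array([90. , 45.6]), 8.5, 303.5)
```

```bash
python3 -m jog '[[[0.4,-0.009,0.005,0.03,0.0425],[0.4,-0.009,0.005,0.07,0.0425],[0.4,-0.009,0.005,0.095,0.0425],[0.4,-0.009,0.005,0.105,0.0425],[0.4,-0.009,0.005,0.105,0.0425]]]' >/dev/null
python3 -m jog '[[[0.4,0,0,0,0],[-1,0,0,0,0],[-1,0,0,0,0],[-1,0,0,0,0],[-1,0,0,0,0]]]' 20
python3 -m jog '[[[-1,0,0,0,0],[-1,0,0,0,0],[-1,0,0,0,0]]]' 20
python3 -m jog '[[[-1,0,0,-0.02,0],[-1,0,0,-0.06,0],[-1,0,0,-0.1,0],[-1,0,0,-0.13,0],[-1,0,0,-0.14,0]]]' >/dev/null
python3 -m jog '[[[-1,0,-0.01,0,-0.023],[-1,0,-0.04,0,-0.023],[-1,0,-0.08,0,-0.023],[-1,0,-0.12,0,-0.023],[-1,0,-0.15,0,-0.023]]]' >/dev/null
python3 -m jog '[[[-1,0,0,0,0],[-1,0,0,0,0],[-1,0,0,0,0],[-1,0,0,0,0]]]'
python3 -c "
from h import *
go([.516,.0485,.15],np.pi+JY)"
```

```text
time: 19.3
tool_pos: [0.5125, 0.2916, 0.0101]
tool_rot: [3.141, 0.001, -3.126]
contact_force: [-1.2, -0.9, 3.3]
opening: 0.0457
grip_force: 20.0
time: 19.55
tool_pos: [0.5126, 0.2917, 0.0101]
tool_rot: [3.141, 0.001, -3.126]
contact_force: [-0.8, -0.7, 6.1]
opening: 0.0453
grip_force: 20.0
time: 20.72
tool_pos: [0.5141, 0.1426, 0.1488]
tool_rot: [3.141, -0.001, -3.102]
contact_force: [-0.0, 1.0, -1.2]
opening: 0.0458
grip_force: 20.0
t 20.7 pos [0.5141 0.1426 0.1488] yaw -3.1018 shift [ 0.0019 -0.0941 -0.0012] F [-0.   1.  -1.2] op 0.0458
turn 0.0028
```

```bash
python3 -m jog '[[[-1,0.003,-0.03,0,0],[-1,0.003,-0.06,0,0],[-1,0.003,-0.085,0,0],[-1,0.003,-0.094,0,0],[-1,0.003,-0.094,0,0]]]' >/dev/null
python3 -m jog '[[[-1,0,0,0,0],[-1,0,0,0,0],[-1,0,0,0.03,0],[-1,0,0,0.05,0],[-1,0,0,0.05,0]]]' >/dev/null
python3 -m jog '[[[-1,0,0,0.03,0],[-1,0,0,0.045,0],[-1,0,0,0.053,0],[-1,0,0,0.053,0],[-1,0,0,0.053,0]]]'
```

```text
time: 21.97
tool_pos: [0.5155, 0.0481, 0.047]
tool_rot: [3.141, 0.001, -3.102]
contact_force: [-0.1, -0.0, -1.1]
opening: 0.0455
grip_force: 20.0
```

```bash
python3 -m jog '[[[-1,0,0,0.002,0],[-1,0,0,0.004,0],[-1,0,0,0.005,0],[-1,0,0,0.005,0]]]'
python3 -m jog '[[[-1,0,0,0.001,0],[-1,0,0,0.001,0],[-1,0,0,0.001,0]]]'
```

```text
time: 22.3
tool_pos: [0.5163, 0.0476, 0.0422]
tool_rot: [-3.141, 0.003, -3.103]
contact_force: [1.8, 1.7, 3.3]
opening: 0.0457
grip_force: 20.0
time: 22.55
tool_pos: [0.5163, 0.0476, 0.0417]
tool_rot: [-3.142, 0.003, -3.103]
contact_force: [-0.2, 1.9, 10.3]
opening: 0.0458
grip_force: 20.0
```

```bash
python3 -m jog '[[[-1,-0.001,0,-0.0007,0],[-1,-0.001,0,-0.0007,0],[-1,-0.001,0,-0.0007,0]]]'
python3 -m jog '[[[-1,-0.001,0,0,0],[-1,-0.001,0,0,0],[-1,-0.001,0,0,0]]]'
python3 -m jog '[[[-1,-0.001,0,0,0],[-1,-0.001,0,0,0],[-1,-0.001,0,0,0]]]'
```

```text
time: 22.8
tool_pos: [0.5163, 0.0476, 0.0417]
tool_rot: [-3.142, 0.001, -3.103]
contact_force: [-1.2, 0.6, 9.2]
opening: 0.0454
grip_force: 20.0
time: 23.05
tool_pos: [0.5164, 0.0476, 0.0417]
tool_rot: [-3.142, -0.001, -3.103]
contact_force: [-3.0, -1.0, 12.1]
opening: 0.0456
grip_force: 20.0
time: 23.3
tool_pos: [0.5164, 0.0476, 0.0417]
tool_rot: [3.142, -0.003, -3.103]
contact_force: [-6.4, -0.9, 14.1]
opening: 0.0455
grip_force: 20.0
```

```bash
python3 -m jog '[[[-1,0,0,-0.001,0],[-1,0,0,-0.001,0],[-1,0,0,-0.001,0]]]'
python3 -m jog '[[[-1,0,0,-0.0008,0],[-1,-0.001,0,-0.0008,0],[-1,-0.001,0,-0.0008,0]]]'
```

```text
time: 23.55
tool_pos: [0.5172, 0.0476, 0.0418]
tool_rot: [3.142, -0.002, -3.103]
contact_force: [-3.4, -0.6, 5.1]
opening: 0.0453
grip_force: 20.0
time: 23.8
tool_pos: [0.5173, 0.0476, 0.0419]
tool_rot: [3.141, -0.004, -3.103]
contact_force: [-5.5, -1.8, 1.1]
opening: 0.0454
grip_force: 20.0
```

```bash
python3 -m jog '[[[-1,0.001,-0.001,-0.0005,0],[-1,0.001,-0.002,-0.0005,0],[-1,0.001,-0.002,-0.0005,0]]]'
python3 -m jog '[[[-1,0,-0.001,0,0],[-1,0,-0.0015,0,0],[-1,0,-0.0015,0,0]]]'
python3 -m jog '[[[-1,0,-0.001,0,0],[-1,0,-0.0015,0,0],[-1,0,-0.0015,0,0]]]'
```

```text
time: 24.05
tool_pos: [0.5173, 0.0458, 0.0428]
tool_rot: [3.141, -0.002, -3.103]
contact_force: [-4.2, 1.3, -0.3]
opening: 0.0456
grip_force: 20.0
time: 24.3
tool_pos: [0.5174, 0.0443, 0.0429]
tool_rot: [3.141, -0.002, -3.103]
contact_force: [-4.9, 2.1, -1.1]
opening: 0.0456
grip_force: 20.0
time: 24.55
tool_pos: [0.5174, 0.0432, 0.0429]
tool_rot: [3.141, -0.002, -3.103]
contact_force: [-5.4, 3.8, -1.1]
opening: 0.0455
grip_force: 20.0
```

```bash
python3 -m jog '[[[-1,0.001,0.001,0.0008,0],[-1,0.001,0.001,0.0008,0]]]'
python3 -m jog '[[[0.3,0,0,0,0],[0.3,0,0,0,0],[0.3,0,0,0,0],[0.3,0,0,0,0],[0.3,0,0,0,0]]]'
python3 -m jog '[[[0.3,0,0,-0.02,0],[0.3,0,0,-0.06,0],[0.3,0,0,-0.1,0],[0.3,0,0,-0.13,0],[0.3,0,0,-0.16,0]]]'
python3 -c "
from h import *
grasp(456.3,408.5,-0.3,0.15,-.011)"
```

```text
time: 24.72
tool_pos: [0.5174, 0.0437, 0.0425]
tool_rot: [-3.142, 0.001, -3.103]
contact_force: [-3.7, 1.4, -0.0]
opening: 0.0456
grip_force: 20.0
time: 25.13
tool_pos: [0.5177, 0.0435, 0.0426]
tool_rot: [-3.142, 0.001, -3.103]
contact_force: [-0.1, 0.2, -0.7]
opening: 0.0599
grip_force: 0.0
time: 25.55
tool_pos: [0.5174, 0.0436, 0.2047]
tool_rot: [-3.141, 0.002, -3.103]
contact_force: [0.2, 0.1, -0.2]
opening: 0.0598
grip_force: 0.0
t 25.6 pos [0.5174 0.0436 0.2047] yaw -3.103 shift [0.058  0.3675 0.0545] F [ 0.2  0.1 -0.2] op 0.0598
turn 0.0438
```

```bash
python3 -m jog '[[[0.4,0.01,0.035,0,0.02],[0.4,0.02,0.075,0,0.04],[0.4,0.025,0.115,0,0.044],[0.4,0.03,0.155,0,0.044],[0.4,0.035,0.19,0,0.044]]]' >/dev/null
python3 -m jog '[[[0.4,0,0,0,0],[0.4,0,0,0,0],[0.4,0,0,0,0]]]' >/dev/null
python3 -c "
from h import *
print([ray('top',p,z).round(3) for p,z in [((218,250),.25),((205,268),.25),((218,240),.25)]])
print('bucket right rim tri',tri((218,238),(245,118)), tri((203,268),(220,128)))
grasp(456.3,408.5,-0.3,0.15,-.011)
im=plates('t6')"
```

```text
[array([0.518, 0.482, 0.25 ]), array([0.478, 0.511, 0.25 ]), array([0.54 , 0.482, 0.25 ])]
bucket right rim tri [0.54955821 0.46359333 0.29075042] [0.49434156 0.49153742 0.27823036]
t 26.2 pos [0.4748 0.2318 0.2023] yaw 3.137 shift [0.0303 0.1766 0.0523] F [ 0.2 -0.6  0.6] op 0.0642
turn 0.0006
(array([456.3, 408.5]), array([44.8, 87.5]), -0.3, 555.5)
(array([550.8, 248.7]), array([58.6, 75.9]), -72.6, 514.0)
(array([592.5, 403.2]), array([89.9, 46.1]), 8.9, 527.0)
```

```bash
python3 - <<'E'
from h import *
for p in [(185,228),(195,234),(210,235),(225,234),(238,231),(244,226),(245,205),(246,170)]: print(p,ray('scene',p,0).round(3),ray('scene',p,.1).round(3),ray('scene',p,.2).round(3))
for p in [(217,232),(219,245),(213,258),(203,268),(185,273),(168,271)]: print(p,ray('top',p,.28).round(3))
im=cv2.imread('pics/t6.png');s=cv2.imread('pics/s4.png')
o=np.zeros((600,800,3),np.uint8);a=cv2.resize(im[150:330,90:310],None,fx=1.8,fy=1.8);b=cv2.resize(s[60:260,140:340],None,fx=2,fy=2)
o[:a.shape[0],:a.shape[1]]=a;o[:400,400:800]=b;cv2.imwrite('pics/a6.png',o)
E
```

```text
(185, 228) [0.524 0.647 0.   ] [0.404 0.475 0.1  ] [0.284 0.304 0.2  ]
(195, 234) [0.519 0.603 0.   ] [0.4   0.439 0.1  ] [0.281 0.275 0.2  ]
(210, 235) [0.538 0.572 0.   ] [0.416 0.414 0.1  ] [0.293 0.255 0.2  ]
(225, 234) [ 0.564  0.549 -0.   ] [0.437 0.394 0.1  ] [0.31 0.24 0.2 ]
(238, 231) [0.594 0.537 0.   ] [0.461 0.385 0.1  ] [0.329 0.232 0.2  ]
(244, 226) [0.621 0.545 0.   ] [0.484 0.392 0.1  ] [0.347 0.238 0.2  ]
(245, 205) [0.709 0.635 0.   ] [0.557 0.465 0.1  ] [0.404 0.295 0.2  ]
(246, 170) [0.894 0.824 0.   ] [0.709 0.621 0.1  ] [0.524 0.419 0.2  ]
(217, 232) [0.553 0.479 0.28 ]
(219, 245) [0.524 0.474 0.28 ]
(213, 258) [0.496 0.487 0.28 ]
(203, 268) [0.474 0.508 0.28 ]
(185, 273) [0.464 0.547 0.28 ]
(168, 271) [0.47  0.584 0.28 ]
```

View pics/a6.png

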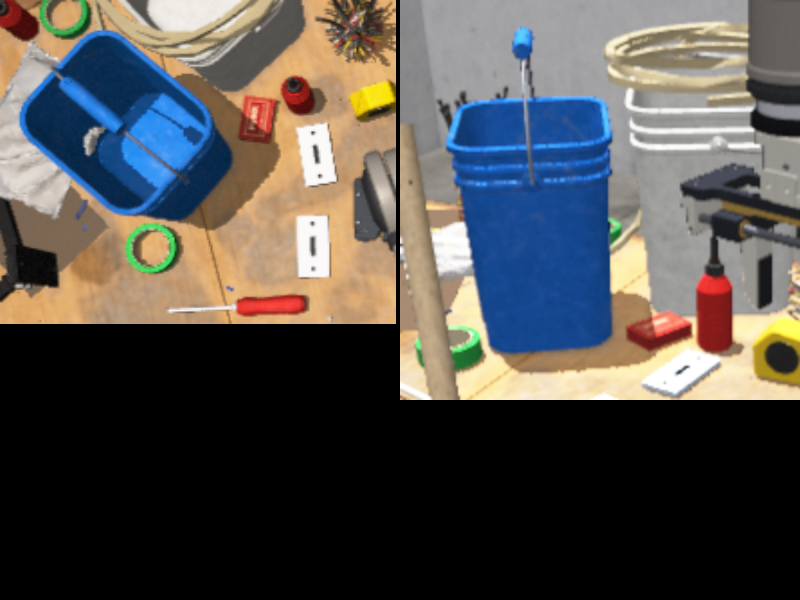

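The bucket's base corner is at about (218,239) in the image and the rim is around y ≈ 0.50, so the gripper body clears it. Fetching the plate at (456,408).

```bash
python3 -m jog '[[[0.4,0.01,0.04,0,0],[0.4,0.02,0.08,0.01,0],[0.4,0.03,0.12,0.03,0],[0.4,0.03,0.155,0.05,0],[0.4,0.03,0.177,0.07,0]]]' >/dev/null
python3 -m jog '[[[0.4,0,0,0,0],[0.4,0,0,0,0],[0.4,0,0,0,0]]]' >/dev/null
python3 -c "
from h import *
grasp(456.3,408.5,-0.3,0.010,-.011)"
```

```text
t 26.9 pos [0.4467 0.408  0.1327] yaw 3.1348 shift [0.0014 0.0006 0.1227] F [ 0.1 -0.2 -0.2] op 0.0641
turn -0.0016
```

```bash
python3 -m jog '[[[0.4,0.001,0,0.035,0],[0.4,0.001,0,0.07,0],[0.4,0.001,0,0.105,0],[0.4,0.001,0,0.12,0],[0.4,0.001,0,0.122,0]]]' >/dev/null
python3 -m jog '[[[0.4,0,0,0,0],[-1,0,0,0,0],[-1,0,0,0,0],[-1,0,0,0,0],[-1,0,0,0,0]]]' 20
python3 -m jog '[[[-1,0,0,0,0],[-1,0,0,0,0],[-1,0,0,0,0]]]' 20
python3 -m jog '[[[-1,0,0,-0.02,0],[-1,0,0,-0.06,0],[-1,0,0,-0.1,0],[-1,0,0,-0.13,0],[-1,0,0,-0.14,0]]]' >/dev/null
python3 -m jog '[[[-1,-0.01,-0.03,0,-0.043],[-1,-0.02,-0.065,0,-0.043],[-1,-0.03,-0.1,0,-0.043],[-1,-0.04,-0.14,0,-0.043],[-1,-0.05,-0.18,0,-0.043]]]' >/dev/null
python3 -m jog '[[[-1,0,0,0,0],[-1,0,0,0,0],[-1,0,0,0,0],[-1,0,0,0,0]]]'
python3 -c "
from h import *
go([.5153,.0487,.15],np.pi+JY)"
```

```text
time: 27.77
tool_pos: [0.4455, 0.4095, 0.0119]
tool_rot: [3.14, 0.002, 3.136]
contact_force: [-0.6, -2.3, 4.9]
opening: 0.0457
grip_force: 20.0
time: 28.02
tool_pos: [0.4455, 0.4095, 0.0118]
tool_rot: [3.141, 0.002, 3.136]
contact_force: [-0.2, -2.9, 5.5]
opening: 0.0454
grip_force: 20.0
time: 29.18
tool_pos: [0.4933, 0.2301, 0.1501]
tool_rot: [3.141, -0.001, -3.103]
contact_force: [-0.2, 0.5, -0.4]
opening: 0.0455
grip_force: 20.0
t 29.2 pos [0.4933 0.2301 0.1501] yaw -3.1027 shift [-0.0149 -0.1821  0.    ] F [-0.2  0.5 -0.4] op 0.0455
turn 0.0019
```

```bash
python3 -m jog '[[[-1,-0.003,-0.04,0,0],[-1,-0.006,-0.08,0,0],[-1,-0.009,-0.12,0,0],[-1,-0.012,-0.16,0,0],[-1,-0.0145,-0.182,0,0]]]' >/dev/null
python3 -m jog '[[[-1,0,0,0,0],[-1,0,0,0,0],[-1,0,0,0.03,0],[-1,0,0,0.05,0],[-1,0,0,0.05,0]]]' >/dev/null
python3 -m jog '[[[-1,0,0,0.02,0],[-1,0,0,0.035,0],[-1,0,0,0.042,0],[-1,0,0,0.042,0],[-1,0,0,0.042,0]]]'
```

```text
time: 30.43
tool_pos: [0.5155, 0.0486, 0.0591]
tool_rot: [3.141, 0.001, -3.103]
contact_force: [0.3, -1.1, -1.2]
opening: 0.0453
grip_force: 20.0
```

```bash
python3 -m jog '[[[-1,0,0,0.003,0],[-1,0,0,0.006,0],[-1,0,0,0.007,0],[-1,0,0,0.007,0]]]'
python3 -m jog '[[[-1,0,0,0.001,0],[-1,0,0,0.001,0],[-1,0,0,0.001,0]]]'
```

```text
time: 30.77
tool_pos: [0.5155, 0.0478, 0.0519]
tool_rot: [3.141, 0.001, -3.104]
contact_force: [0.1, -0.2, 1.2]
opening: 0.0456
grip_force: 20.0
time: 31.02
tool_pos: [0.5155, 0.0478, 0.0518]
tool_rot: [3.141, 0.001, -3.104]
contact_force: [-3.6, 1.7, 11.5]
opening: 0.0451
grip_force: 20.0
```

Contact at 0.0518 as predicted. Easing off and pushing to the posts.

```bash
python3 -m jog '[[[-1,0,0,-0.0013,0],[-1,-0.001,0,-0.0013,0],[-1,-0.002,0,-0.0013,0],[-1,-0.002,0,-0.0013,0]]]'
python3 -m jog '[[[-1,-0.001,0,0,0],[-1,-0.001,0,0,0],[-1,-0.001,0,0,0]]]'
python3 -m jog '[[[-1,-0.001,0,0,0],[-1,-0.001,0,0,0],[-1,-0.001,0,0,0]]]'
```

```text
time: 31.35
tool_pos: [0.5172, 0.0477, 0.0519]
tool_rot: [3.142, -0.0, -3.104]
contact_force: [-1.1, -0.1, 4.9]
opening: 0.0455
grip_force: 20.0
time: 31.6
tool_pos: [0.5178, 0.0478, 0.0519]
tool_rot: [3.142, -0.001, -3.104]
contact_force: [-3.0, -0.1, 4.6]
opening: 0.0455
grip_force: 20.0
time: 31.85
tool_pos: [0.5179, 0.0478, 0.0519]
tool_rot: [3.142, -0.003, -3.104]
contact_force: [-5.7, -1.2, 8.6]
opening: 0.0455
grip_force: 20.0
```

```bash
python3 -m jog '[[[-1,0.001,-0.001,-0.001,0],[-1,0.001,-0.002,-0.001,0],[-1,0.001,-0.002,-0.001,0]]]'
python3 -m jog '[[[-1,0,-0.001,-0.0003,0],[-1,0,-0.0015,-0.0003,0],[-1,0,-0.0015,-0.0003,0]]]'
python3 -m jog '[[[-1,0,-0.001,0,0],[-1,0,-0.001,0,0],[-1,0,-0.001,0,0]]]'
```

```text
time: 32.1
tool_pos: [0.5179, 0.0458, 0.0524]
tool_rot: [3.141, -0.001, -3.104]
contact_force: [-1.7, -0.1, -0.6]
opening: 0.0456
grip_force: 20.0
time: 32.35
tool_pos: [0.518, 0.0443, 0.0527]
tool_rot: [3.141, -0.001, -3.104]
contact_force: [-2.5, -0.1, -0.4]
opening: 0.0453
grip_force: 20.0
time: 32.6
tool_pos: [0.5181, 0.0434, 0.0529]
tool_rot: [3.141, -0.001, -3.104]
contact_force: [-4.1, 0.6, -1.1]
opening: 0.0458
grip_force: 20.0
```

```bash
python3 -m jog '[[[-1,0,-0.0008,0,0],[-1,0,-0.0008,0,0],[-1,0,-0.0008,0,0]]]'
python3 -m jog '[[[-1,0.001,0.0003,0.0005,0],[-1,0.001,0.0003,0.0005,0]]]'
python3 -m jog '[[[0.3,0,0,0,0],[0.3,0,0,0,0],[0.3,0,0,0,0],[0.3,0,0,0,0],[0.3,0,0,0,0]]]'
python3 -m jog '[[[0.3,0,0,-0.02,0],[0.3,0,0,-0.06,0],[0.3,0,0,-0.1,0],[0.3,0,0,-0.13,0],[0.3,0,0,-0.15,0]]]'
python3 -m jog '[[[0.4,0,0.035,0,-0.05],[0.4,0,0.075,0,-0.1],[0.4,-0.01,0.115,0,-0.118],[0.4,-0.02,0.155,0,-0.118],[0.4,-0.03,0.19,0,-0.118]]]' >/dev/null
python3 -m jog '[[[0.4,0,0,0,0],[0.4,0,0,0,0],[0.4,0,0,0,0]]]' >/dev/null
python3 -c "
from h import *
im=plates('t7');s=snap('scene','s7')[:,:,::-1];grasp(592.5,403.2,8.9,0.15,-.011)
im=np.ascontiguousarray(im[190:300,350:450]);s=np.ascontiguousarray(s[220:350,330:480])
o=np.zeros((400,800,3),np.uint8);a=cv2.resize(im,None,fx=3.5,fy=3.5);b=cv2.resize(s,None,fx=2.9,fy=2.9)
o[:a.shape[0],:350]=a;o[:b.shape[0],360:360+b.shape[1]]=b[:,:440];cv2.imwrite('pics/a7.png',o)"
```

```text
time: 32.85
tool_pos: [0.5182, 0.0427, 0.0529]
tool_rot: [3.141, -0.0, -3.104]
contact_force: [-2.6, 2.0, -1.6]
opening: 0.0456
grip_force: 20.0
time: 33.02
tool_pos: [0.518, 0.0428, 0.0527]
tool_rot: [-3.142, 0.002, -3.104]
contact_force: [-1.1, 1.3, -0.4]
opening: 0.0455
grip_force: 20.0
time: 33.43
tool_pos: [0.5176, 0.0427, 0.0526]
tool_rot: [-3.142, 0.001, -3.104]
contact_force: [-0.3, -0.3, -1.3]
opening: 0.0594
grip_force: 0.0
time: 33.85
tool_pos: [0.5184, 0.0427, 0.2062]
tool_rot: [-3.141, 0.005, -3.104]
contact_force: [0.5, -0.5, -0.0]
opening: 0.0594
grip_force: 0.0
(array([592.5, 403.2]), array([89.9, 46.1]), 8.9, 527.0)
(array([654.4, 249.2]), array([61.2, 81.8]), -74.2, 559.0)
t 34.6 pos [0.5401 0.2326 0.2025] yaw -2.9872 shift [-0.0671  0.1605  0.0524] F [0.9 0.8 0.8] op 0.0644
turn -0.0009
```

View pics/a7.png

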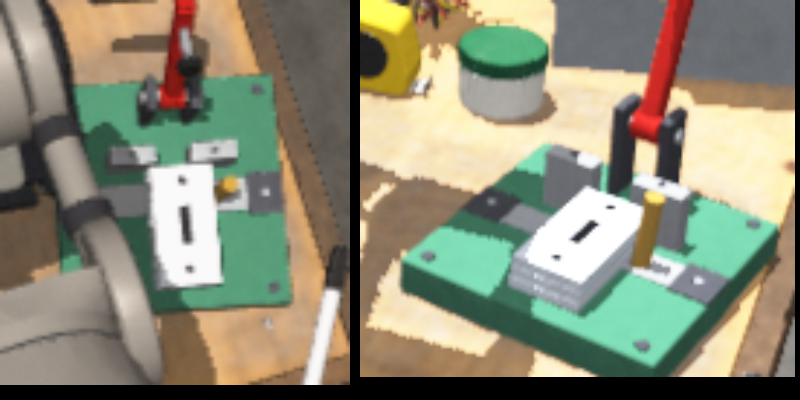

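Three plates lie squarely stacked against the post and the pin. Fetching the fourth plate (592,403).

```bash
python3 -m jog '[[[0.4,-0.015,0.035,0,0],[0.4,-0.03,0.07,0,0],[0.4,-0.045,0.11,0.02,0],[0.4,-0.06,0.145,0.04,0],[0.4,-0.067,0.16,0.06,0]]]' >/dev/null
python3 -m jog '[[[0.4,0,0,0,0],[0.4,0,0,0,0],[0.4,0,0,0,0]]]' >/dev/null
python3 -c "
from h import *
grasp(592.5,403.2,8.9,0.010,-.011)"
```

```text
t 35.3 pos [0.5822 0.4007 0.1433] yaw -2.9874 shift [0.0005 0.0009 0.1333] F [ 0.5 -1.2 -0.2] op 0.0643
turn -0.0011
```

```bash
python3 -m jog '[[[0.4,0.001,0.001,0.035,0],[0.4,0.001,0.001,0.07,0],[0.4,0.001,0.001,0.1,0],[0.4,0.001,0.001,0.12,0],[0.4,0.001,0.001,0.132,0]]]'
python3 -m jog '[[[0.4,0,0,0,0],[-1,0,0,0,0],[-1,0,0,0,0],[-1,0,0,0,0],[-1,0,0,0,0]]]' 20
python3 -m jog '[[[-1,0,0,0,0],[-1,0,0,0,0],[-1,0,0,0,0]]]' 20
python3 -m jog '[[[-1,0,0,-0.02,0],[-1,0,0,-0.06,0],[-1,0,0,-0.1,0],[-1,0,0,-0.13,0],[-1,0,0,-0.14,0]]]' >/dev/null
python3 -m jog '[[[-1,0.01,-0.03,0,0.05],[-1,0.02,-0.065,0,0.1],[-1,0.03,-0.1,0,0.118],[-1,0.04,-0.14,0,0.118],[-1,0.05,-0.18,0,0.118]]]' >/dev/null
python3 -m jog '[[[-1,0,0,0,0],[-1,0,0,0,0],[-1,0,0,0,0],[-1,0,0,0,0]]]'
python3 -c "
from h import *
go([.5150,.0475,.15],np.pi+JY)"
```

```text
time: 35.7
tool_pos: [0.5805, 0.4008, 0.0099]
tool_rot: [-3.141, -0.001, -2.988]
contact_force: [0.0, -0.9, -0.1]
opening: 0.0641
grip_force: 0.0
time: 36.12
tool_pos: [0.5815, 0.4034, 0.0128]
tool_rot: [3.141, 0.003, -2.986]
contact_force: [-0.0, -0.9, 5.8]
opening: 0.0452
grip_force: 20.0
time: 36.37
tool_pos: [0.5815, 0.4034, 0.0128]
tool_rot: [3.141, 0.003, -2.986]
contact_force: [-0.2, -2.2, 5.8]
opening: 0.0454
grip_force: 20.0
time: 37.53
tool_pos: [0.5588, 0.2185, 0.1502]
tool_rot: [3.141, -0.0, -3.103]
contact_force: [0.4, -0.5, -0.2]
opening: 0.0454
grip_force: 20.0
t 37.5 pos [0.5588 0.2185 0.1502] yaw -3.1029 shift [ 5.040e-02 -1.692e-01  1.000e-04] F [ 0.4 -0.5 -0.2] op 0.0454
turn 0.0017
```

```bash
python3 -m jog '[[[-1,0.01,-0.035,0,0],[-1,0.02,-0.07,0,0],[-1,0.03,-0.11,0,0],[-1,0.04,-0.145,0,0],[-1,0.05,-0.169,0,0]]]' >/dev/null
python3 -m jog '[[[-1,0,0,0,0],[-1,0,0,0,0],[-1,0,0,0.03,0],[-1,0,0,0.05,0],[-1,0,0,0.05,0]]]' >/dev/null
python3 -m jog '[[[-1,0,0,0.02,0],[-1,0,0,0.03,0],[-1,0,0,0.033,0],[-1,0,0,0.033,0],[-1,0,0,0.033,0]]]'
```

```text
time: 38.78
tool_pos: [0.5159, 0.0472, 0.0682]
tool_rot: [3.142, 0.001, -3.103]
contact_force: [0.6, -0.2, -2.0]
opening: 0.0451
grip_force: 20.0
```

```bash
python3 -m jog '[[[-1,0,0.0005,0.003,0],[-1,0,0.0005,0.006,0],[-1,0,0.0005,0.0075,0],[-1,0,0.0005,0.0075,0]]]'
python3 -m jog '[[[-1,0,0,0.0008,0],[-1,0,0,0.0008,0],[-1,0,0,0.0008,0]]]'
```

```text
time: 39.12
tool_pos: [0.5156, 0.0473, 0.0608]
tool_rot: [3.141, 0.001, -3.104]
contact_force: [-1.2, -0.2, 4.5]
opening: 0.0453
grip_force: 20.0
time: 39.37
tool_pos: [0.5157, 0.0473, 0.0608]
tool_rot: [3.142, 0.002, -3.104]
contact_force: [-4.3, 1.1, 10.8]
opening: 0.0454
grip_force: 20.0
```

```bash
python3 -m jog '[[[-1,0,0,-0.0013,0],[-1,-0.001,0,-0.0013,0],[-1,-0.002,0,-0.0013,0],[-1,-0.002,0,-0.0013,0]]]'
python3 -m jog '[[[-1,-0.001,0,0,0],[-1,-0.001,0,0,0],[-1,-0.001,0,0,0]]]'
python3 -m jog '[[[-1,-0.001,0,0,0],[-1,-0.001,0,0,0],[-1,-0.001,0,0,0]]]'
python3 -m jog '[[[-1,0.001,-0.001,-0.0012,0],[-1,0.001,-0.002,-0.0012,0],[-1,0.001,-0.002,-0.0012,0]]]'
python3 -m jog '[[[-1,0,-0.001,-0.0003,0],[-1,0,-0.0015,-0.0003,0],[-1,0,-0.0015,-0.0003,0]]]'
```

```text
time: 39.7
tool_pos: [0.5171, 0.0473, 0.0608]
tool_rot: [3.142, -0.001, -3.104]
contact_force: [-3.7, -0.6, 6.2]
opening: 0.0455
grip_force: 20.0
time: 39.95
tool_pos: [0.518, 0.0473, 0.0608]
tool_rot: [3.142, -0.001, -3.104]
contact_force: [-3.4, 0.4, 6.3]
opening: 0.0453
grip_force: 20.0
time: 40.2
tool_pos: [0.5182, 0.0473, 0.0608]
tool_rot: [3.142, -0.003, -3.104]
contact_force: [-5.8, -0.8, 8.4]
opening: 0.0456
grip_force: 20.0
time: 40.45
tool_pos: [0.5182, 0.0452, 0.0614]
tool_rot: [3.141, -0.001, -3.104]
contact_force: [-1.0, 0.8, -0.8]
opening: 0.0452
grip_force: 19.9
time: 40.7
tool_pos: [0.5183, 0.0438, 0.0618]
tool_rot: [3.141, -0.001, -3.104]
contact_force: [-1.7, 1.2, -0.3]
opening: 0.0456
grip_force: 19.9
```

```bash
python3 -m jog '[[[-1,0,-0.001,0,0],[-1,0,-0.0012,0,0],[-1,0,-0.0012,0,0]]]'
python3 -m jog '[[[-1,0,-0.0006,0,0],[-1,0,-0.0006,0,0],[-1,0,-0.0006,0,0]]]'
```

```text
time: 40.95
tool_pos: [0.5183, 0.0428, 0.0619]
tool_rot: [3.141, -0.0, -3.104]
contact_force: [-0.5, 1.7, -0.7]
opening: 0.0453
grip_force: 19.9
time: 41.2
tool_pos: [0.5184, 0.0422, 0.062]
tool_rot: [3.141, -0.0, -3.104]
contact_force: [-0.8, 2.2, -0.8]
opening: 0.0452
grip_force: 19.9
```

```bash
python3 -m jog '[[[-1,0,0.0005,0.001,0],[0.3,0,0.0005,0.001,0],[0.3,0,0.0005,0.001,0],[0.3,0,0.0005,0.001,0],[0.3,0,0.0005,0.001,0]]]'
python3 -m jog '[[[0.3,0,0,-0.02,0],[0.3,0,0,-0.06,0],[0.3,0,0,-0.07,0],[0.3,0,0,-0.07,0]]]'
python3 -m jog '[[[-1,0.02,0,0,0],[-1,0.05,0,0,0],[-1,0.06,0,0,0],[-1,0.06,0,0,0],[-1,0.06,0,0,0]]]'
python3 -m jog '[[[-1,0,0,0,0],[-1,0,0,0,0],[-1,0,0,0,0],[-1,0,0,0,0],[-1,0,0,0,0]]]' 20
python3 -c "
from h import *
im=plates('t8',z=.056,roi=(350,190,450,300));s=snap('scene','s8')[:,:,::-1];go(jw(-.064,-.006,.036),np.pi+JY)
im=np.ascontiguousarray(im[190:300,350:450]);s=np.ascontiguousarray(s[220:350,330:480])
o=np.zeros((400,800,3),np.uint8);a=cv2.resize(im,None,fx=3.5,fy=3.5);b=cv2.resize(s,None,fx=2.9,fy=2.9)
o[:a.shape[0],:350]=a;o[:b.shape[0],360:360+b.shape[1]]=b[:,:440];cv2.imwrite('pics/a8.png',o)"
```

```text
time: 41.62
tool_pos: [0.5189, 0.0424, 0.0612]
tool_rot: [-3.141, 0.001, -3.104]
contact_force: [0.3, 0.4, -0.7]
opening: 0.0596
grip_force: 0.0
time: 41.95
tool_pos: [0.5209, 0.0424, 0.1345]
tool_rot: [-3.141, 0.008, -3.104]
contact_force: [0.6, 0.5, -0.3]
opening: 0.0596
grip_force: 0.0
time: 42.37
tool_pos: [0.4586, 0.0402, 0.1307]
tool_rot: [3.142, 0.0, -3.104]
contact_force: [0.8, 0.6, 0.1]
opening: 0.0306
grip_force: 0.0
time: 42.78
tool_pos: [0.4588, 0.0403, 0.1309]
tool_rot: [3.141, -0.0, -3.104]
contact_force: [0.3, -0.2, -1.1]
opening: 0.0011
grip_force: 0.0
(array([509.5, -30.3]), array([86.3, 52.5]), 83.5, 601.0)
t 42.9 pos [0.4587 0.0403 0.1309] yaw -3.1039 shift [-0.0065  0.002   0.0949] F [0.2 1.2 0.1] op 0.0002
turn 0.0006
```

View pics/a8.png

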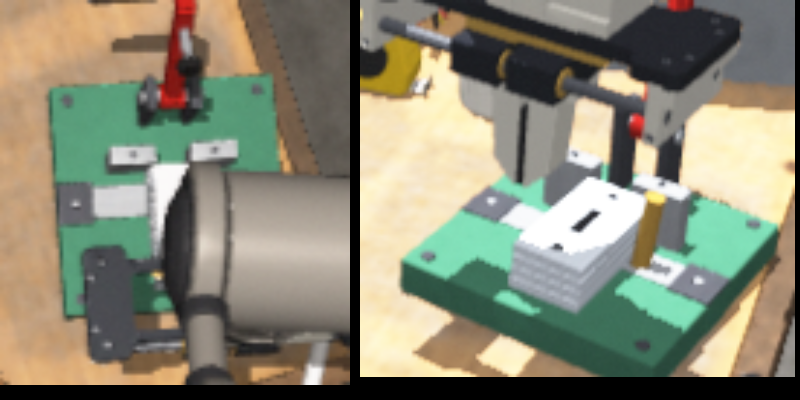

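Four plates are stacked (crop right, at about (575,250)). Tapping from the near end.

```bash
python3 -m jog '[[[-1,0,0.002,0.035,0],[-1,0,0.002,0.07,0],[-1,0,0.002,0.094,0],[-1,0,0.002,0.094,0],[-1,0,0.002,0.094,0]]]'
python3 -m jog '[[[-1,-0.004,0,0,0],[-1,-0.008,0,0,0],[-1,-0.011,0,0,0],[-1,-0.013,0,0,0],[-1,-0.013,0,0,0]]]'
python3 -m jog '[[[-1,-0.001,0,0,0],[-1,-0.002,0,0,0],[-1,-0.003,0,0,0],[-1,-0.003,0,0,0]]]'
```

```text
time: 43.3
tool_pos: [0.4579, 0.0424, 0.0366]
tool_rot: [3.141, -0.003, -3.104]
contact_force: [-0.3, 0.2, -0.3]
opening: 0.0004
grip_force: 0.0
time: 43.72
tool_pos: [0.4726, 0.0428, 0.0379]
tool_rot: [-3.141, 0.002, -3.104]
contact_force: [-0.5, -0.1, -0.5]
opening: 0.0008
grip_force: 0.0
time: 44.05
tool_pos: [0.4746, 0.0429, 0.037]
tool_rot: [3.142, 0.0, -3.104]
contact_force: [0.2, -0.0, -0.1]
opening: 0.0007
grip_force: 0.0
```

```bash
python3 -m jog '[[[-1,-0.0005,0,0,0],[-1,-0.001,0,0,0],[-1,-0.001,0,0,0]]]'
python3 -m jog '[[[-1,-0.0005,0,0,0],[-1,-0.001,0,0,0],[-1,-0.001,0,0,0]]]'
python3 -m jog '[[[-1,-0.0005,0,0,0],[-1,-0.001,0,0,0],[-1,-0.001,0,0,0]]]'
```

```text
time: 44.3
tool_pos: [0.4753, 0.0429, 0.0369]
tool_rot: [3.141, -0.0, -3.104]
contact_force: [-0.8, -0.0, 0.6]
opening: 0.0007
grip_force: 0.3
time: 44.55
tool_pos: [0.4754, 0.043, 0.0368]
tool_rot: [3.141, -0.002, -3.104]
contact_force: [-5.4, -0.5, 3.0]
opening: 0.0001
grip_force: 2.5
time: 44.8
tool_pos: [0.4754, 0.0431, 0.0367]
tool_rot: [3.141, -0.004, -3.104]
contact_force: [-7.4, -1.9, 4.8]
opening: 0.0008
grip_force: 4.0
```

```bash
python3 -m jog '[[[-1,0.006,0,0,0],[-1,0.012,0,0,0],[-1,0.012,0,-0.03,0],[-1,0.012,0,-0.07,0],[-1,0.012,0,-0.09,0]]]' >/dev/null
python3 -m jog '[[[-1,-0.02,0.02,0,0],[-1,-0.05,0.04,0,0],[-1,-0.08,0.058,0,0],[-1,-0.087,0.058,0,0],[-1,-0.087,0.058,0,0]]]' >/dev/null
python3 -m jog '[[[-1,0,0,0,0],[-1,0,0,0,0],[-1,0,0,0,0]]]' >/dev/null
python3 -c "
from h import *
go([.551,.100,.037],np.pi+JY)"
```

```text
t 45.9 pos [0.5492 0.1032 0.127 ] yaw -3.1046 shift [-0.0018 -0.0032  0.09  ] F [ 0.1  0.  -0. ] op 0.0005
turn -0.0
```

```bash
python3 -m jog '[[[-1,-0.002,-0.003,0.035,0],[-1,-0.002,-0.003,0.07,0],[-1,-0.002,-0.003,0.09,0],[-1,-0.002,-0.003,0.09,0],[-1,-0.002,-0.003,0.09,0]]]'
python3 -m jog '[[[-1,0,-0.004,0,0],[-1,0,-0.008,0,0],[-1,0,-0.01,0,0],[-1,0,-0.011,0,0],[-1,0,-0.011,0,0]]]'
python3 -m jog '[[[-1,0,-0.0005,0,0],[-1,0,-0.001,0,0],[-1,0,-0.0015,0,0],[-1,0,-0.0015,0,0]]]'
```

```text
time: 46.3
tool_pos: [0.5514, 0.1003, 0.0365]
tool_rot: [3.142, -0.002, -3.105]
contact_force: [0.1, -0.5, 0.1]
opening: 0.0011
grip_force: 0.0
time: 46.72
tool_pos: [0.553, 0.0895, 0.0376]
tool_rot: [3.142, 0.001, -3.104]
contact_force: [0.4, -0.3, -0.3]
opening: 0.0003
grip_force: 0.0
time: 47.05
tool_pos: [0.5528, 0.0884, 0.037]
tool_rot: [3.142, 0.0, -3.104]
contact_force: [0.0, -0.3, -0.2]
opening: 0.0007
grip_force: 0.0
```

```bash
python3 -m jog '[[[-1,0,-0.0005,0,0],[-1,0,-0.0015,0,0],[-1,0,-0.0015,0,0]]]'
python3 -m jog '[[[-1,0,-0.0005,0,0],[-1,0,-0.001,0,0],[-1,0,-0.001,0,0]]]'
python3 -m jog '[[[-1,0,-0.0005,0,0],[-1,0,-0.001,0,0],[-1,0,-0.001,0,0]]]'
```

```text
time: 47.3
tool_pos: [0.5528, 0.0868, 0.037]
tool_rot: [3.142, -0.0, -3.104]
contact_force: [0.5, 0.6, 0.6]
opening: 0.0003
grip_force: 0.0
time: 47.55
tool_pos: [0.5529, 0.0858, 0.037]
tool_rot: [3.142, 0.0, -3.104]
contact_force: [-0.2, 0.3, -0.0]
opening: 0.0003
grip_force: 0.0
time: 47.8
tool_pos: [0.5529, 0.0849, 0.037]
tool_rot: [3.141, 0.0, -3.104]
contact_force: [-0.5, 0.9, -1.0]
opening: 0.0006
grip_force: 0.1
```

```bash
python3 -m jog '[[[-1,0,-0.0005,0,0],[-1,0,-0.001,0,0],[-1,0,-0.001,0,0]]]'
python3 -m jog '[[[-1,0,-0.0005,0,0],[-1,0,-0.001,0,0],[-1,0,-0.001,0,0]]]'
```

```text
time: 48.05
tool_pos: [0.5529, 0.0842, 0.037]
tool_rot: [3.141, -0.0, -3.104]
contact_force: [0.1, 1.9, 0.5]
opening: 0.0006
grip_force: 1.2
time: 48.3
tool_pos: [0.553, 0.0835, 0.0371]
tool_rot: [3.141, 0.0, -3.104]
contact_force: [-0.5, 5.5, 0.4]
opening: 0.0003
grip_force: 2.7
```

```bash
python3 -m jog '[[[-1,0,0.006,0,0],[-1,0,0.015,0,0],[-1,0,0.015,-0.04,0],[-1,0,0.015,-0.08,0],[-1,0,0.015,-0.12,0]]]' >/dev/null
python3 -m jog '[[[-1,0.01,0.04,-0.03,0],[-1,0.02,0.08,-0.06,0],[-1,0.03,0.12,-0.1,0],[-1,0.03,0.14,-0.12,0],[-1,0.03,0.14,-0.12,0]]]' >/dev/null
python3 -m jog '[[[-1,0,0,0,0],[-1,0,0,0,0]]]' >/dev/null
python3 - <<'E'
from h import *
im=plates('t9',z=.056,roi=(350,190,450,300));s=snap('scene','s9')[:,:,::-1];go(jw(.170,.042,.30),np.pi+JY)
print('cab base',ray('scene',(397,243),0),'cab top corner at h .25/.35', ray('top',(331,163),0),ray('top',(331,163),.25))
a=cv2.resize(np.ascontiguousarray(im[160:300,360:460]),None,fx=4,fy=4);b=cv2.resize(np.ascontiguousarray(s[170:350,360:480]),None,fx=3.2,fy=3.2)
o=np.zeros((600,800,3),np.uint8);o[:560,:400]=a;o[:576,410:794]=b;cv2.imwrite('pics/a9.png',o)
E
```

```text
(array([536.3,  33. ]), array([103.2,  68.6]), 7.5, 612.0)
t 49.4 pos [0.5167 0.2358 0.2754] yaw -3.1043 shift [-0.1752 -0.1433 -0.0248] F [-0.2 -0.4  0. ] op 0.0007
turn 0.0003
cab base [0.77923644 0.21308807 0.        ] cab top corner at h .25/.35 [0.79111444 0.2235566  0.        ] [0.71270919 0.22700748 0.25      ]
```

View pics/a9.png

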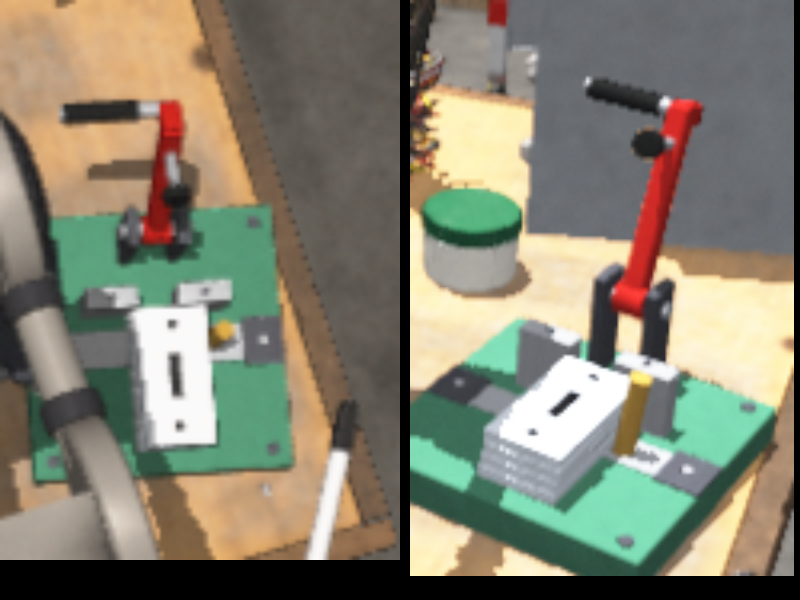

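Top crop: the stack is square, touching the right post face and with the pin at (222,335). The clamp is up, with its grip at (105,110). Swinging the clamp from behind its grip.

```bash
python3 -m jog '[[[-1,-0.03,0,-0.02,0],[-1,-0.06,-0.02,-0.025,0],[-1,-0.09,-0.045,-0.025,0],[-1,-0.12,-0.07,-0.025,0],[-1,-0.15,-0.1,-0.025,0]]]' >/dev/null
python3 -m jog '[[[-1,-0.02,-0.03,0,0],[-1,-0.025,-0.043,0,0],[-1,-0.025,-0.043,0,0],[-1,-0.025,-0.043,0,0],[-1,-0.025,-0.043,0,0]]]' >/dev/null
python3 -c "
from h import *
go(jw(.172,.042,.18),np.pi+JY);print(wj(robot.observe()['tool_pos']))"
```

```text
t 50.2 pos [0.6962 0.1012 0.3014] yaw -3.104 shift [-0.0031 -0.0021  0.1214] F [-0.2 -0.2 -0.5] op 0.0001
turn 0.0006
[0.16912559 0.04403527]
```

```bash
python3 -m jog '[[[-1,-0.003,-0.002,0,0],[-1,-0.003,-0.002,0.04,0],[-1,-0.003,-0.002,0.08,0],[-1,-0.003,-0.002,0.11,0],[-1,-0.003,-0.002,0.121,0]]]' >/dev/null
python3 -m jog '[[[-1,0,0,0,0],[-1,0,0,0,0],[-1,0,0,0,0]]]'
python3 -m jog '[[[-1,0.008,0,0,0],[-1,0.016,0,0,0],[-1,0.024,0,0,0],[-1,0.032,0,0,0],[-1,0.04,0,0,0]]]'
python3 -m jog '[[[-1,0.008,0,0,0],[-1,0.016,0,0,0],[-1,0.024,0,0,0],[-1,0.024,0,0,0]]]'
python3 -c "
from h import *
s=snap('scene','s10');print(wj(robot.observe()['tool_pos']))"
```

```text
time: 50.9
tool_pos: [0.7013, 0.0995, 0.1842]
tool_rot: [3.142, 0.005, -3.103]
contact_force: [0.2, 0.0, 1.2]
opening: 0.0007
grip_force: 0.0
time: 51.32
tool_pos: [0.6677, 0.0978, 0.1921]
tool_rot: [3.141, 0.028, -3.104]
contact_force: [11.0, 1.7, 29.8]
opening: 0.0008
grip_force: 13.0
time: 51.65
tool_pos: [0.6385, 0.0968, 0.1883]
tool_rot: [3.142, 0.013, -3.104]
contact_force: [0.8, 0.2, 1.0]
opening: 0.0003
grip_force: 0.4
[0.11039557 0.04178524]
```

```bash
python3 -c "
import cv2
s=cv2.imread('pics/s10.png');cv2.imwrite('pics/a10.png',cv2.resize(s[150:330,340:500],None,fx=3.2,fy=3.2))"
```

```text
(no output)
```

View pics/a10.png

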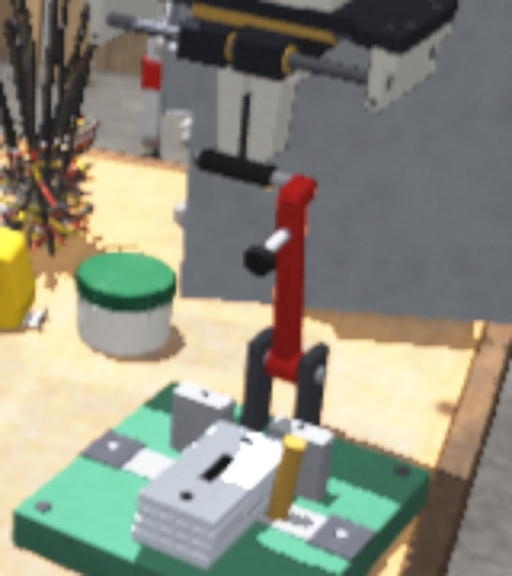

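Clamp arm is near vertical, with the fingers behind the grip at about (240,155). Continuing slowly.

```bash
python3 -m jog '[[[-1,0,0,0.002,0],[-1,0,0,0.002,0],[-1,0,0,0.002,0]]]'
python3 -m jog '[[[-1,0.006,0,0,0],[-1,0.012,0,0,0],[-1,0.018,0,0,0],[-1,0.024,0,0,0],[-1,0.03,0,0,0]]]'
python3 -m jog '[[[-1,0.006,0,0.001,0],[-1,0.012,0,0.002,0],[-1,0.018,0,0.003,0],[-1,0.024,0,0.003,0],[-1,0.024,0,0.003,0]]]'
python3 -c "
from h import *
print(wj(robot.observe()['tool_pos']));s=snap('scene','s11')"
```

```text
time: 51.95
tool_pos: [0.636, 0.0966, 0.1785]
tool_rot: [3.142, -0.001, -3.104]
contact_force: [0.2, -0.7, 1.3]
opening: 0.0003
grip_force: 0.2
time: 52.37
tool_pos: [0.6051, 0.0954, 0.1789]
tool_rot: [3.142, -0.001, -3.104]
contact_force: [-0.0, 0.1, 0.6]
opening: 0.0006
grip_force: 0.2
time: 52.78
tool_pos: [0.5808, 0.0946, 0.176]
tool_rot: [3.141, -0.001, -3.104]
contact_force: [0.8, -0.3, -1.0]
opening: 0.0001
grip_force: 0.0
[0.05354264 0.04172222]
```

```bash
python3 -m jog '[[[-1,0,0,-0.01,0],[-1,0,0,-0.03,0],[-1,0,0,-0.06,0],[-1,0,0,-0.08,0],[-1,0,0,-0.08,0]]]' >/dev/null
python3 -m jog '[[[-1,0,0.03,0,0],[-1,0,0.06,0,0],[-1,0,0.1,0,0],[-1,0,0.14,0,0],[-1,0,0.17,0,0]]]' >/dev/null
python3 -m jog '[[[-1,0,0,0,0],[-1,0,0,0,0],[-1,0,0,0,0],[-1,0,0,0,0],[-1,0,0,0,0]]]'
python3 - <<'E'
from h import *
im=snap('top','t12')[:,:,::-1];s=snap('scene','s12')[:,:,::-1]
a=cv2.resize(np.ascontiguousarray(im[160:300,360:460]),None,fx=4,fy=4);b=cv2.resize(np.ascontiguousarray(s[170:350,360:480]),None,fx=3.2,fy=3.2)
o=np.zeros((600,800,3),np.uint8);o[:560,:400]=a;o[:576,410:794]=b;cv2.imwrite('pics/a12.png',o)
E
```

```text
time: 54.08
tool_pos: [0.576, 0.263, 0.2562]
tool_rot: [-3.141, 0.0, -3.106]
contact_force: [0.4, -0.9, 0.2]
opening: 0.0004
grip_force: 0.0
```

View pics/a12.png

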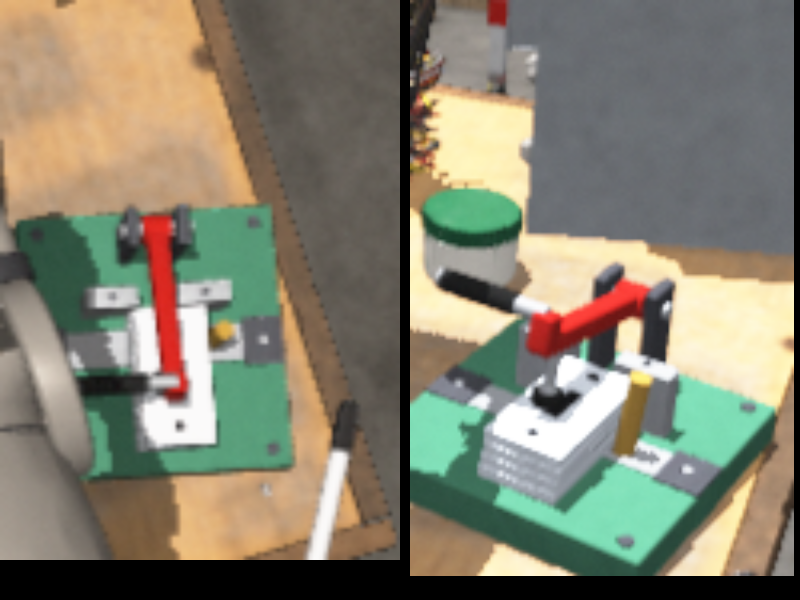

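The clamp is down with its black foot on the stack at about (550,400), and the stack and pin haven't moved. Handing in.

```bash
python3 -m jog '[[[-1,0,0,0,0],[-1,0,0,0,0],[-1,0,0,0,0],[-1,0,0,0,0],[-1,0,0,0,0]]]' >/dev/null
python3 -c "
from cell import robot
print(robot.hand_in())"
```

```text
the job is handed in; nothing more can be done
None
```

The job is handed in at about 55 s of the 210 s, though the hand-in returned no verdict: the pin is home and released, all four plates are stacked and tapped against the back posts and pin, and the clamp foot rests on the stack. No bystanding tool was touched as far as I could tell.

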